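# Set out and weight the chair-pad templates

### The arm

A 7-joint arm with a two-finger parallel gripper is mounted at the origin on the work surface. World frame = base frame: x ahead of the robot, y to its left, z up, the work surface at z = 0. Lengths are in m, angles in degrees, forces in N, time in s.
With the tool pointing down it reaches from about 0.4 to 0.85 m from the base axis. Payload 10.4 kg.
Tool frame: the origin (TCP) lies at the very end of the fingers, on their centre line; the grasp point (between the pads) lies 19 mm behind it (bot.pinch_z is the distance from the TCP to the grasp point, in m); z points along the fingers, y is the direction in which the jaws open and shut (so a half turn about z gives the same grasp; the last joint's range is limited). The gripper opens to 85 mm and grips with 20 to 120 N. Pads are 22 mm wide; open, the fingers measure 114 mm over their backs; the gripper's body (76 mm by 85 mm) begins 54 mm behind the grasp point. The pads swing forward as they close: fully open they stand 13 mm farther back than shut.
Start: joints at [65.512, 19.034, -3.707, 83.658, 1.238, 77.344, -5.071], TCP at [0.246, -0.575, 0.231] pointing down, gripper open.
Joint ranges: [-148.97, 148.97], [-28.65, 121.19], [-84.17, 76.75], [9.2, 138.47], [-72.65, 252.65], [3.7, 117.97], [-149.18, 149.18]. Speed limits (degrees/s): [127.2, 127.2, 159.86, 159.86, 180, 180, 180].

### API

Orientations are given as [roll, pitch, yaw] about the fixed x, y, z axes, in that order (R = Rz(yaw) Ry(pitch) Rx(roll)).
In Python, from station import bot gives the robot as it stands.
- The arm moves only by the shell command python3 -m inch 'ROWS' [OPENING] [FORCE]. ROWS is JSON, a list that holds one entry, the list of rows, each a list of 4 numbers: the shift along the tool's x, y, z normalised to -1 to 1, where 1 is 20 cm, then the turn about the tool's z normalised to -1 to 1, where 1 is 90 degrees. A call has 1 to 20 rows; each row is the pose to reach, as a shift and turn from the pose measured when the call began, along the tool's axes at that moment; what a row does not reach only later rows make up. A row lasts 1/8 s, in which the tool goes at most 62.5 mm and 10.7 degrees, less where a joint would pass 70% of its speed; a pose out of reach is approached as far as the arm can. A call with a number of a shift or a turn outside -1 to 1 is refused whole. A call with a gripper value outside its range is refused whole. OPENING is the gripper command: -1 is shut, 1 is fully open, values between are in proportion, set as the call begins (- or left out, the last holds). The fingers move at their own pace and stop on an object; FORCE is the grip in N (left out, the last holds). Time passes only in rows, so rows that repeat a pose let the fingers close. It gives the time, the measured TCP pose, the force and the opening at its end, in the units of the state.
- bot.get_obs(): the state, without advancing time (a new reading comes with each control period).
- bot.grab_frame(name): name is "scene" or "top" or "wrist"; returns (picture, depth): 400x640x3 uint8, red, green, blue; 400x640 float32, m along the optical axis (not along the pixel's ray), 0 where there is no reading.
- bot.camera_info(name): a dict with "fx", "fy", "cx", "cy" (pixels), "camera_from_world" (4x4, takes a point from world to camera coordinates). Camera axes: x right, y up, looking along -z (the intrinsics and any distortion apply to the point x, -y, -z); pixel columns grow to the right and rows downward; lengths in m; the calibration is good to about 2 mm. A picture is of the moment at which its call begins: read the wrist's pose just before it. camera_info takes no time and is no camera call; for the wrist camera it gives the pose at the moment of the call.
- bot.hand_in(): hands the job in, once; it reports no verdict.
The state is a dict: "t": time; "qpos": joint angles; "qvel": joint speeds; "joint_efforts": joint torques, N m; "tcp_pos": TCP position; "eef_rot": TCP orientation; "wrist_force": force on the tool from outside, world axes, zero at the start; "torque": the same for the moment, N m; "gripper_width": opening from 0.0 (shut) to 1.0 (fully open).
Only numpy, scipy, OpenCV 4.12 (cv2) and the standard library are available. Lean on these libraries where they do the work, as an engineer would, in place of code of your own. Each camera call takes 0.05 s, during which the arm holds its last target.

### The job

Set out the loose templates flat on the brown panel board around the white back-pad template that is screwed to it, all square to it and about 35 mm clear of it: the red arm pad to its left and the green arm pad to its right, level with it and with their flares at the near end pointing outwards, and the yellow crest pad behind it (on its far side), crosswise and centred on it. Stand one of the two weights upright on the middle of each arm pad so that nothing creeps while I draw round them. Leave the tack tin, the thread cone and the jar where they stand.

Things in the scene. Friction and masses are not known exactly. Their poses are not given: they have to be found in the camera images.
- board: Fixed sheet of brown panel board to be marked out, 300 deep (its x) by 360 wide (its y) by 4 mm thick, lying on the bench on either the left or the right half, turned a few degrees. Origin: centre of its underside, at bench height; its top is 4 mm above the bench. Near and far, left and right are as seen by the robot looking along +x over the bench.
- back_pad: White-painted back-pad template, a rectangle 150 long (its x) by 100 wide (its y) by 12 mm thick with two screw heads, already screwed to the board (fixed). Origin: centre of its underside, on the board's top. Its +x points away from the robot (far), +y to the left, up to about 12 degrees off the bench's axes.
- pad_left: Red left arm-pad template, loose, 80 to 130 g, 12 mm thick: 150 long (its x) by 60 wide (its y), half-round far end (+x), parallel sides at the middle (grip there); at the near end a rounded flare juts 12 mm to its left (+y), x = -75 to -26 mm. Origin: underside, middle of the 150 by 60 outline. Starts flat on the fixed black mat (top 3 mm above the bench), flare end near, up to 18 deg askew.
- pad_right: Green right arm-pad template, the mirror image of the red one: 150 (x) by 60 (y) by 12 mm, half-round far end (+x), its near-end flare sticks out 12 mm to its right (-y). Origin: underside, middle of the 150 by 60 mm outline. Starts flat on the mat like the red one.
- crest: Yellow crest-pad template, loose, 60 g, 12 mm thick: a long oval (straight sides 40 mm, half-round ends) 60 in its x by 100 mm in its y; the same either way round. Origin: underside, centre. Starts flat on the mat with its long side (its y) pointing roughly away from the robot.
- weight_round: Round brass weight with a black knob, 0.34 to 0.55 kg: disc 50 mm across and 24 mm high, knob 22 mm across on its centre from 24 up to 58 mm. Origin: centre of its underside. Starts upright on the mat.
- weight_square: Square steel weight with a wooden bar grip, 0.34 to 0.55 kg: block 50 by 50 by 24 mm, grip 44 long (its x) by 14 thick (its y) from 24 up to 58 mm. Origin: centre of its underside. Starts upright on the mat, turned up to 30 degrees or so.
- tack_tin: Blue round tin with a paper disc on its lid, 60 mm across, 34 mm high, standing on the mat in a row with the two weights. Origin: centre of its underside. Leave alone.
- thread_cone: Orange cone of thread on a white foot, 58 mm across at the foot, 99 mm high, standing at a far corner of the board. Origin: centre of its underside. Leave alone.
- jar: Glass jar with a steel cap, 54 mm across, 75 mm high, standing at the other far corner of the board. Origin: centre of its underside. Leave alone.
Mind the look-alikes: they are no part of the job. Several things have the shape of the pad_left; the one meant has the colours described above. Several things look just like the crest: the one meant starts farthest from the robot's base.

How it is judged:
By the outcome, as a careful person would: the job done as asked, in the order asked, and still so for the second after the job is handed in, with the robot touching nothing.
It also fails if it takes over 136 s, if anything falls off the work surface, if the arm or the gripper's body presses on something with over 40 N, if the wrist force passes 120 N, or if a joint passes its speed limit or range.

## Working session

There is one attempt and no reset: what is moved stays moved. The work goes in short steps, Python scripts to look and compute and a shell command to move; the robot and the scene stay as the last step left them, time stands still between calls to the robot, and variables do not carry over. Pictures are saved under pics/ and viewed, and the job is handed in when it is done.

```bash
ls; mkdir -p pics
python3 - <<'E'
from station import bot
import cv2
print(bot.get_obs())
for n in ["scene","top"]:
    p,d=bot.grab_frame(n); cv2.imwrite(f"pics/{n}0.png",p[:,:,::-1]); print(n,bot.camera_info(n))
    import numpy as np; np.savez(f"pics/{n}0.npz",p=p,d=d)
E
```

```text
pics
{'t': 0.0, 'qpos': array([65.51141862, 19.07272257, -3.70831213, 83.70542816,  1.2375204 ,
       77.34238889, -5.06971659]), 'qvel': array([-0.04627489, -0.06918208,  0.04900332,  0.00773286, -0.02813772,
       -0.0176173 ,  0.00681886]), 'joint_efforts': array([ 1.03316877e-03, -6.25453591e+01,  4.93118924e-02, -3.91589892e+01,
        1.61150121e-02,  9.91568493e-03, -1.69283425e-05]), 'tcp_pos': array([ 0.24601425, -0.57414578,  0.23051264]), 'eef_rot': array([-1.79919377e+02,  3.19253963e-03,  2.31970446e+01]), 'wrist_force': array([0.70356991, 0.66944857, 0.43456753]), 'torque': array([ 0.06619321,  0.00909064, -0.03786282]), 'gripper_width': 1.0020378603470035}
scene {'fx': 466.311616922394, 'fy': 466.311616922394, 'cx': 322.44675175590584, 'cy': 201.5454843022412, 'camera_from_world': array([[ 0.70098304,  0.71281342, -0.02279945, -0.373335  ],
       [-0.44291712,  0.46017729,  0.76945519,  0.12727447],
       [ 0.55896977, -0.52927677,  0.63829374, -1.48470707],
       [ 0.        ,  0.        ,  0.        ,  1.        ]])}
top {'fx': 392.726662396189, 'fy': 392.726662396189, 'cx': 325.7287656210809, 'cy': 195.1848082419771, 'camera_from_world': array([[ 0.02800321, -0.99960084,  0.00373851,  0.0787537 ],
       [ 0.99872327,  0.02813554,  0.04195499, -0.44024349],
       [-0.04204343,  0.00255886,  0.99911251, -1.19632673],
       [ 0.        ,  0.        ,  0.        ,  1.        ]])}
```

View pics/top0.png

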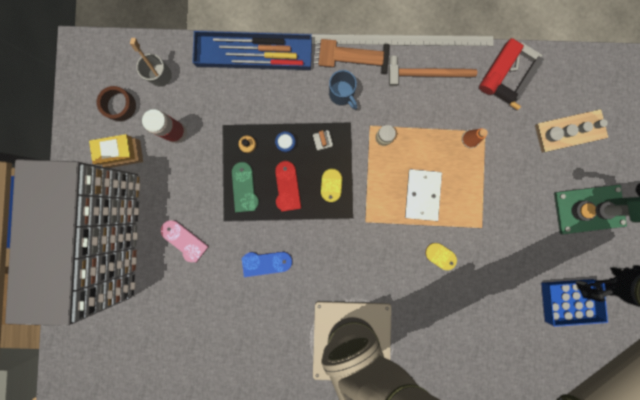

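View pics/scene0.png

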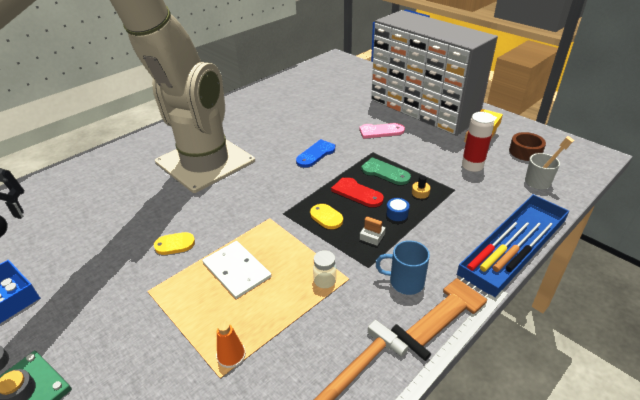

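Top view: the mat is at cols 222–352 with green (245,188), red (288,186), yellow (331,185), round weight (247,143), tin (285,142) and square weight (322,138). The board is to the right, with the white pad at (424,195), jar at (387,134) and cone at (474,137). A second yellow oval at (441,256) is nearer the base, so it is the look-alike.

```bash
cat > h.py <<'E'
import numpy as np, cv2
def ray2plane(ci,px,z):
    px=np.atleast_2d(px).astype(float)
    T=ci["camera_from_world"]; R=T[:3,:3]; o=-R.T@T[:3,3]
    d=np.c_[(px[:,0]-ci["cx"])/ci["fx"],-(px[:,1]-ci["cy"])/ci["fy"],-np.ones(len(px))]@R
    return o+d*((z-o[2])/d[:,2])[:,None]
def w2px(ci,P):
    P=np.atleast_2d(P); T=ci["camera_from_world"]; c=P@T[:3,:3].T+T[:3,3]
    return np.c_[ci["cx"]+ci["fx"]*c[:,0]/-c[:,2], ci["cy"]-ci["fy"]*c[:,1]/-c[:,2]]
def mask(p,name):
    h=cv2.cvtColor(p,cv2.COLOR_RGB2HSV)
    lo={"red":[(0,140,60),(8,255,255),(174,140,60),(180,255,255)],"green":[(60,70,40),(85,255,255)],
        "yellow":[(22,130,90),(34,255,255)],"white":[(0,0,165),(180,45,255)]}[name]
    m=cv2.inRange(h,lo[0],lo[1])
    if len(lo)==4: m|=cv2.inRange(h,lo[2],lo[3])
    return m
def blobs(m,amin=100):
    c,_=cv2.findContours(m,cv2.RETR_EXTERNAL,cv2.CHAIN_APPROX_NONE)
    return sorted([x for x in c if cv2.contourArea(x)>amin],key=cv2.contourArea,reverse=True)
E
python3 - <<'E'
from h import *
from station import bot
p=np.load("pics/top0.npz")["p"]; ci=bot.camera_info("top")
for n,z in [("red",.015),("green",.015),("yellow",.015),("white",.016)]:
    for c in blobs(mask(p,n)):
        W=ray2plane(ci,c[:,0],z)[:,:2]*1000
        r=cv2.minAreaRect(W.astype(np.float32)); print(n,np.round(r[0]),np.round(r[1]),round(r[2],1))
for n,px,z in [("round",(247,143),.058),("sq",(322,138),.058),("tin",(285,142),.034),("jar",(387,134),.075),("cone",(474,137),.09)]:
    print(n,ray2plane(ci,px,z))
c=bot.camera_info("wrist");print(c);print(-c["camera_from_world"][:3,:3].T@c["camera_from_world"][:3,3])
E
```

```text
red [463. 209.] [153.  74.] 3.8
red [ 853. -442.] [ 52. 189.] 59.0
red [847. 224.] [13. 96.] 1.7
green [ 419. -719.] [126. 201.] 8.4
green [458. 341.] [150.  71.] 7.9
green [ 419. -850.] [37. 62.] 89.8
yellow [469.  76.] [ 65. 100.] 87.6
yellow [ 263. -264.] [98. 57.] 57.9
yellow [564. 757.] [ 68. 117.] 10.8
yellow [868. 245.] [13. 93.] 1.7
white [ 448. -206.] [ 99. 150.] 86.4
white [ 929. -134.] [ 27. 557.] 1.2
white [654. 629.] [68. 67.] 46.9
white [561. 759.] [50. 50.] 10.9
white [636. -91.] [45. 46.] 15.8
white [602. 222.] [40. 40.] 1.8
white [ 834. -109.] [82. 19.] 1.2
round [[0.58373053 0.3284067  0.058     ]]
sq [[0.60499471 0.10700234 0.058     ]]
tin [[0.59414147 0.21868385 0.034     ]]
jar [[ 0.61900925 -0.08271216  0.075     ]]
cone [[ 0.61445642 -0.33162538  0.09      ]]
{'fx': 302.1336264101336, 'fy': 302.1336264101336, 'cx': 316.4690350836423, 'cy': 198.10626777246927, 'camera_from_world': array([[ 0.39277892, -0.91962834, -0.00290572, -0.6229793 ],
       [ 0.86832326,  0.37190315, -0.328181  ,  0.0416832 ],
       [ 0.30288519,  0.12637948,  0.94461039, -0.38196474],
       [ 0.        ,  0.        ,  0.        ,  1.        ]])}
[ 0.3241901  -0.54013903  0.37267729]
```

```bash
cat > go.py <<'E'
import sys, numpy as np
from station import bot
o=bot.get_obs(); p=o["tcp_pos"]; yaw=o["eef_rot"][2]
x,y,z,yt=[float(a) for a in sys.argv[1:5]]
c,s=np.cos(np.radians(yaw)),np.sin(np.radians(yaw))
dx,dy,dz=np.array([x,y,z])-p
dyaw=(yt-yaw+90)%180-90 if len(sys.argv)>5 else (yt-yaw+180)%360-180
print("t",round(o["t"],2),"at",np.round(p,4),np.round(o["eef_rot"],1),"q7",round(o["qpos"][6],1))
print("row:",np.round([(dx*c+dy*s)/.2,(dx*s-dy*c)/.2,-dz/.2,-dyaw/90],4))
E
python3 go.py .38 -.2 .28 0
python3 -m inch '[[[1,-1,-0.25,0.258],[1,-1,-0.25,0.258],[1,-1,-0.25,0.258],[1,-1,-0.25,0.258],[1,-1,-0.25,0.258],[1,-1,-0.25,0.258]]]' 1 40
python3 go.py .38 -.2 .28 0
```

```text
t 0.1 at [ 0.246  -0.5742  0.2306] [-179.9    0.    23.2] q7 -5.1
row: [ 1.3527 -1.4559 -0.247   0.2577]
t: 0.85
tcp_pos: [0.3526, -0.3092, 0.2815]
eef_rot: [-180.0, -0.0, 0.3]
wrist_force: [0.5, -0.6, -0.0]
gripper_width: 1.0
t 0.85 at [ 0.3526 -0.3092  0.2815] [-180.    -0.     0.3] q7 -53.7
row: [ 0.1395 -0.5452  0.0077  0.0029]
```

```bash
python3 -m inch '[[[0.14,-0.545,0,0.003],[0.14,-0.545,0,0.003],[0.14,-0.545,0,0.003],[0.14,-0.545,0,0.003],[0.14,-0.545,0,0.003]]]'
cat > snap.py <<'E'
import sys,numpy as np,cv2
from station import bot
n,cam=sys.argv[1],(sys.argv[2] if len(sys.argv)>2 else "wrist")
ci=bot.camera_info(cam); p,d=bot.grab_frame(cam)
cv2.imwrite(f"pics/{n}.png",p[:,:,::-1]); np.savez(f"pics/{n}.npz",p=p,d=d,**ci)
E
python3 snap.py board1
```

```text
t: 1.48
tcp_pos: [0.3796, -0.2014, 0.2813]
eef_rot: [-180.0, 0.0, -0.2]
wrist_force: [1.0, -0.6, -0.6]
gripper_width: 0.999
```

View pics/board1.png

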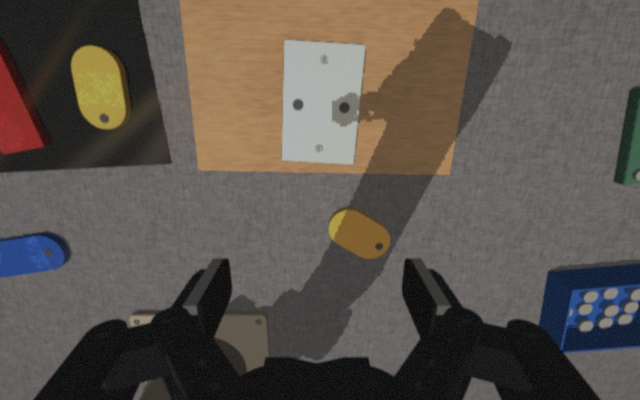

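The wrist view shows the white pad with corners near (285,40), (365,44), (356,164) and (281,160). The yellow look-alike is at (360,233) and the wanted crest at (100,87).

```bash
cat >> h.py <<'E'
def load(n):
    f=np.load(f"pics/{n}.npz"); return f["p"],{k:f[k] for k in f.files if k not in("p","d")}
def rect(ci,c,z):
    W=ray2plane(ci,c.reshape(-1,2),z)[:,:2]*1000
    r=cv2.minAreaRect(W.astype(np.float32)); return W,r
E
python3 - <<'E'
from h import *
p,ci=load("board1")
h=cv2.cvtColor(p,cv2.COLOR_RGB2HSV)
print(h[100,320],h[60,300],h[120,350],h[100,230],h[60,440])
m=cv2.inRange(h,(0,0,70),(180,50,255)); m[:,:275]=0;m[:,375:]=0;m[170:]=0
c=blobs(m)[0]; q=cv2.minAreaRect(c); hull=cv2.convexHull(c)
ap=cv2.approxPolyDP(hull,4,True)[:,0]; print(ap)
W=ray2plane(ci,ap,.016)*1000; print(np.round(W,1))
W,r=rect(ci,c,.016); print(r)
# top check
p,_=np.load("pics/top0.npz")["p"],0
from station import bot
ci=bot.camera_info("top")
m=mask(p,"white"); 
for c in blobs(m,800):
  if 400<c[:,0,0].mean()<450: print("top",rect(ci,c,.016)[1])
E
```

```text
[ 60   4 177] [ 60   6 178] [ 23  27 122] [ 15 113 167] [ 16 115 102]
[[285  40]
 [365  46]
 [352 164]
 [282 159]]
[[ 525.  -162.1   16. ]
 [ 518.1 -259.1   16. ]
 [ 372.2 -248.4   16. ]
 [ 379.4 -152.5   16. ]]
((448.9791564941406, -205.3900909423828), (99.0184326171875, 149.19976806640625), 86.2607650756836)
top ((448.0647888183594, -206.12901306152344), (99.2618179321289, 149.6390380859375), 86.39874267578125)
top ((929.3495483398438, -133.8724365234375), (26.746002197265625, 556.5277709960938), 1.1636061668395996)
```

```bash
python3 -m inch '[[[0.3,-1,0,0],[0.3,-1,0,0],[0.3,-1,0,0],[0.3,-1,0,0],[0.3,-1,0,0]]]'
python3 -m inch '[[[0.3,-1,0,0],[0.3,-1,0,0],[0.3,-1,0,0],[0.3,-1,0,0],[0.3,-1,0,0],[0.3,-1,0,0],[0.3,-1,0,0]]]'
python3 snap.py mat1
```

```text
t: 2.15
tcp_pos: [0.4404, -0.0007, 0.2814]
eef_rot: [-179.9, 0.0, -0.0]
wrist_force: [-0.9, -0.6, 0.0]
gripper_width: 1.0
t: 3.02
tcp_pos: [0.5009, 0.1974, 0.2817]
eef_rot: [-180.0, -0.0, -0.2]
wrist_force: [-0.1, -0.4, 1.1]
gripper_width: 1.0
```

View pics/mat1.png

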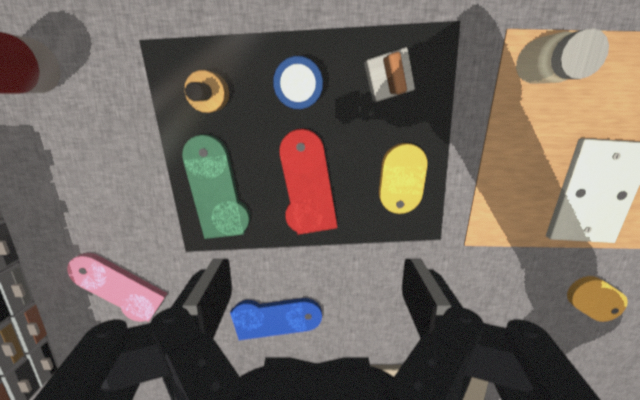

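Mat view: green at (215,187), red (308,182), yellow crest (404,178), round weight (206,91), tin (298,82), square weight (390,74). The pink and blue look-alikes lie off the mat.

```bash
cat > pose.py <<'E'
from h import *
def rot(a): a=np.radians(a); return np.array([[np.cos(a),-np.sin(a)],[np.sin(a),np.cos(a)]])
def padpose(W,s):  # W mm contour of top face; s=+1 red (flare +y, straight side -y), -1 green
    r=cv2.minAreaRect(W.astype(np.float32)); (w,h),a=r[1],r[2]
    if w<h: a+=90
    yaw=(a+90)%180-90
    for _ in range(6):
        L=W@rot(yaw); x0=L[:,0].min()+75
        y0=(np.percentile(-s*L[:,1],99))  # straight side
        sel=(abs(L[:,0]-x0)<45)&(abs(-s*L[:,1]-y0)<6)
        v=cv2.fitLine(L[sel].astype(np.float32),cv2.DIST_HUBER,0,.01,.01).ravel()
        yaw+=(np.degrees(np.arctan2(v[1],v[0]))+90)%180-90
    L=W@rot(yaw); sel=(abs(L[:,0]-x0)<45)&(abs(-s*L[:,1]-y0)<6)
    ys=np.median(L[sel,1]); near=L[:,0].min(); far=L[:,0].max()
    oth=(abs(L[:,0]-(near+75))<25)&(s*L[:,1]>s*ys+30)
    print("len",far-near,"width",abs(np.median(L[oth,1])-ys))
    c=rot(yaw)@np.array([near+75,ys+s*30]); return c,yaw
def ovalpose(W):
    r=cv2.minAreaRect(W.astype(np.float32)); (w,h),a=r[1],r[2]
    if w<h:a+=90
    return np.array(r[0]),(a%180),r[1]   # long-axis angle
E
cat > m1.py <<'E'
from pose import *
p,ci=load("mat1")
o=-ci["camera_from_world"][:3,:3].T@ci["camera_from_world"][:3,3]; print("cam",o)
m=mask(p,"red");m[:, :260]=0; W,_=rect(ci,blobs(m)[0],.015); print("red",padpose(W,1))
m=mask(p,"green"); W,_=rect(ci,blobs(m)[0],.015); print("green",padpose(W,-1))
m=mask(p,"yellow"); m[:,450:]=0
W,_=rect(ci,blobs(m)[0],.015); print("yel",ovalpose(W))
im=cv2.resize(p[30:250,140:470],None,fx=2.4,fy=2.4,interpolation=cv2.INTER_CUBIC); cv2.imwrite("pics/mat1z.png",im[:,:,::-1])
E
python3 m1.py
```

```text
cam [0.58579173 0.1979535  0.42375362]
len 151.86014810018082 width 60.68927924925907
red (array([465.32766471, 211.20095071]), np.float32(10.061982))
len 151.69249270729404 width 61.49620961985204
green (array([458.25531176, 346.77016223]), np.float32(6.790964))
yel (array([470.86138916,  78.07830048]), 177.61424255371094, (61.924339294433594, 101.78349304199219))
```

View pics/mat1z.png

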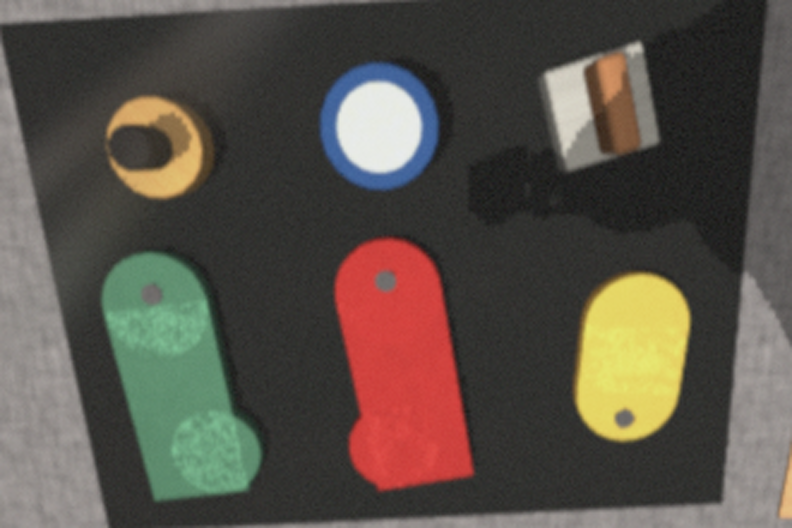

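```bash
python3 go.py .4655 .211 .05 10.1
```

```text
t 3.08 at [0.5008 0.1977 0.2818] [-180.    -0.    -0.2] q7 -123.1
row: [-0.1767 -0.0658  1.1588 -0.114 ]
```

```bash
python3 -m inch '[[[-0.177,-0.066,1,-0.114],[-0.177,-0.066,1,-0.114],[-0.177,-0.066,1,-0.114],[-0.177,-0.066,1,-0.114],[-0.177,-0.066,1,-0.114],[-0.177,-0.066,1,-0.114]]]' 1 40
python3 snap.py d1; python3 go.py .4655 .211 .006 10.1
```

```text
t: 3.82
tcp_pos: [0.4674, 0.2115, 0.0842]
eef_rot: [-180.0, -0.2, 10.1]
wrist_force: [-0.5, 0.1, 0.4]
gripper_width: 1.001
t 3.88 at [0.4673 0.2115 0.084 ] [-180.    -0.2   10.1] q7 -122.2
row: [-0.0094  0.001   0.3901 -0.0005]
```

View pics/d1.png

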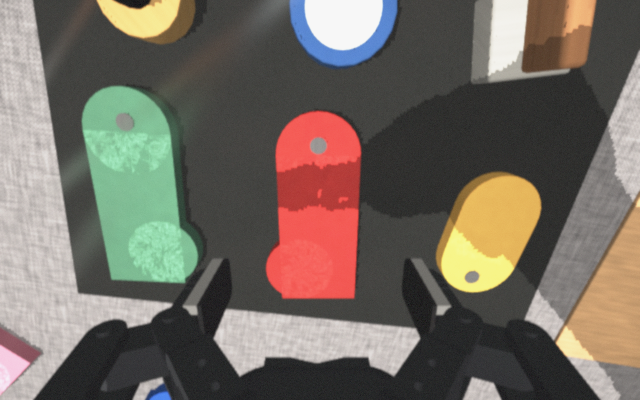

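```bash
python3 -m inch '[[[-0.009,0.001,0.39,0],[-0.009,0.001,0.39,0],[-0.009,0.001,0.39,0],[-0.009,0.001,0.39,0]]]' 1 40
python3 go.py .4655 .211 .004 10.1
python3 -m inch '[[[0,0,0,0],[0,0,0,0],[0,0,0,0],[0,0,0,0],[0,0,0,0],[0,0,0,0]]]' -1 40
python3 go.py .4655 .211 .004 10.1;python3 snap.py d2
```

```text
t: 4.38
tcp_pos: [0.4672, 0.2119, 0.0081]
eef_rot: [-179.9, -0.4, 10.1]
wrist_force: [0.2, 0.6, 1.4]
gripper_width: 1.0
t 4.38 at [0.4672 0.2119 0.0081] [-179.9   -0.4   10.1] q7 -127.2
row: [-0.0092  0.0028  0.0203 -0.0005]
t: 5.12
tcp_pos: [0.4696, 0.2152, 0.0125]
eef_rot: [-179.8, -0.8, 10.2]
wrist_force: [-8.2, 2.1, 38.2]
gripper_width: 0.54
t 5.12 at [0.4696 0.2152 0.0125] [-179.8   -0.8   10.2] q7 -127.2
row: [-0.0239  0.0172  0.0427  0.0009]
```

View pics/d2.png

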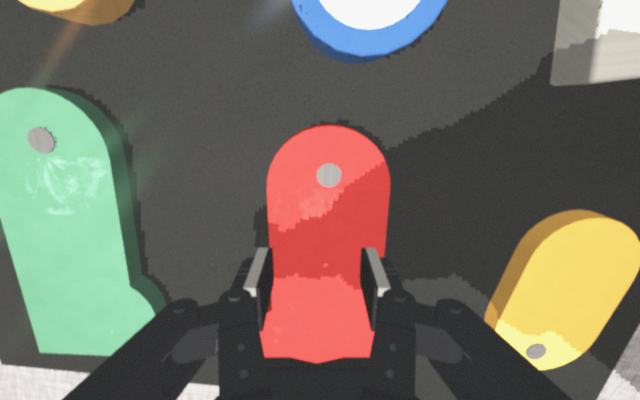

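The fingers closed on top of the pad: 46 mm opening and 38 N. When open, the tips sit about 6–13 mm higher than the TCP, so I need to go lower. I'll lift, re-measure and retry.

```bash
python3 -m inch '[[[0,0,-0.15,0],[-0.05,0,-0.4,0],[-0.05,0,-0.4,0],[-0.05,0,-0.4,0],[-0.05,0,-0.4,0]]]' 0.6 40
python3 snap.py d3
python3 - <<'E'
from pose import *
p,ci=load("d3")
m=mask(p,"red"); W,_=rect(ci,blobs(m)[0],.015); print("red",padpose(W,1))
E
python3 go.py .4655 .211 -.001 10.1
```

```text
t: 5.8
tcp_pos: [0.4583, 0.2127, 0.0915]
eef_rot: [-179.8, -0.7, 10.2]
wrist_force: [-0.6, -0.1, -0.4]
gripper_width: 0.801
len 150.64335467451554 width 59.819023864875916
red (array([466.34464017, 208.21961257]), np.float32(10.532657))
t 5.85 at [0.4583 0.2128 0.0915] [-179.8   -0.7   10.2] q7 -121.9
row: [0.034  0.0151 0.4625 0.0009]
```

View pics/d3.png

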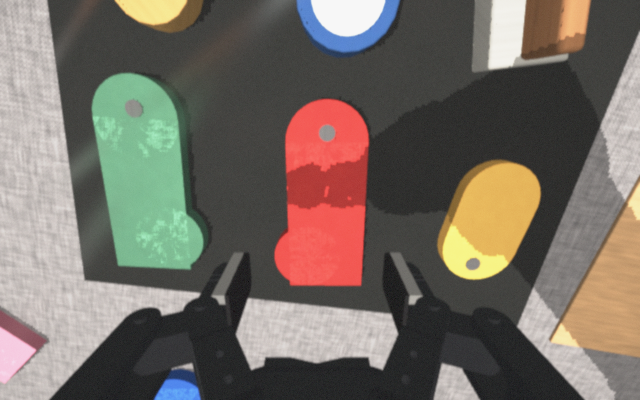

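```bash
python3 go.py .4665 .2085 -.001 10.4
python3 -m inch '[[[0.035,0.028,0.2,0],[0.035,0.028,0.3,0],[0.035,0.028,0.462,0],[0.035,0.028,0.462,0],[0.035,0.028,0.462,0],[0.035,0.028,0.462,0]]]' 0.76 40
python3 go.py .4665 .2085 -.001 10.4; python3 snap.py d4
```

```text
t 5.85 at [0.4583 0.2128 0.0915] [-179.8   -0.7   10.2] q7 -121.9
row: [ 0.0368  0.0282  0.4625 -0.0024]
t: 6.6
tcp_pos: [0.4679, 0.2094, 0.0004]
eef_rot: [-179.8, -0.8, 10.2]
wrist_force: [-0.8, 0.7, 0.7]
gripper_width: 0.88
t 6.6 at [4.679e-01 2.094e-01 4.000e-04] [-179.8   -0.8   10.2] q7 -127.6
row: [-0.0077  0.0032  0.0072 -0.0024]
```

View pics/d4.png

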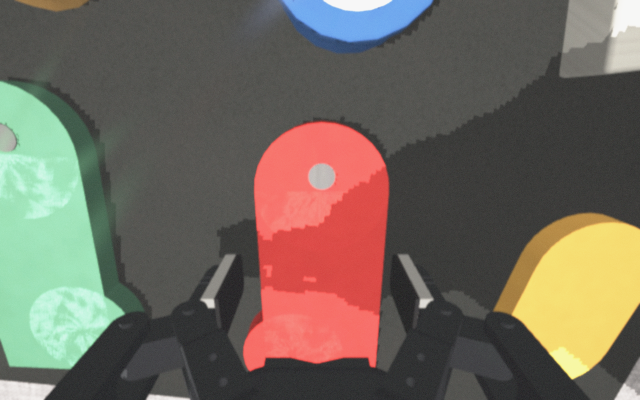

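```bash
python3 -m inch '[[[-0.007,0,0.006,0],[-0.007,0,0.006,0],[-0.007,0,0.006,0],[-0.007,0,0.006,0],[-0.007,0,0.006,0],[-0.007,0,0.006,0]]]' -1 40
python3 snap.py d5;  python3 go.py .4561 -.0908 .06 -3.7
```

```text
t: 7.4
tcp_pos: [0.4671, 0.209, 0.0001]
eef_rot: [-179.9, -0.9, 10.2]
wrist_force: [-1.8, -1.9, 8.2]
gripper_width: 0.691
t 7.45 at [4.671e-01 2.090e-01 1.000e-04] [-179.9   -0.9   10.2] q7 -127.7
row: [-0.3186  1.4658 -0.2997  0.1541]
```

View pics/d5.png

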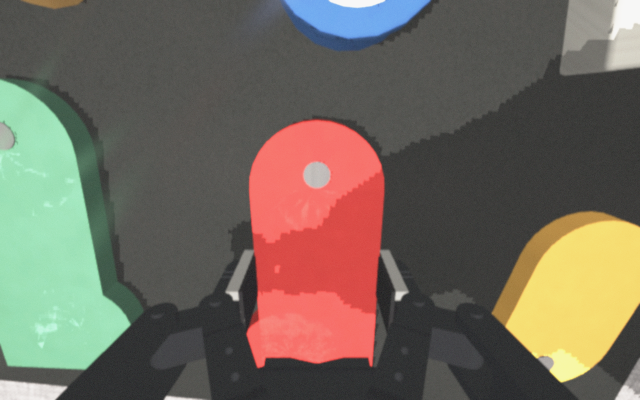

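```bash
python3 -m inch '[[[0,0,-0.3,0],[0,0,-0.4,0],[-0.16,0.75,-0.4,0.154],[-0.16,0.75,-0.4,0.154],[-0.16,0.75,-0.4,0.154],[-0.16,0.75,-0.4,0.154],[-0.16,0.75,-0.4,0.154],[-0.16,0.75,-0.4,0.154]]]' -1 40
python3 snap.py d6;  python3 go.py .4561 -.0908 .05 -3.7
```

```text
t: 8.45
tcp_pos: [0.4609, 0.0566, 0.0792]
eef_rot: [-179.6, -0.8, -3.6]
wrist_force: [-0.3, 0.1, -1.0]
gripper_width: 0.689
t 8.5 at [0.4609 0.0565 0.0792] [-179.6   -0.8   -3.6] q7 -113.6
row: [0.0223 0.7368 0.1458 0.0014]
```

View pics/d6.png

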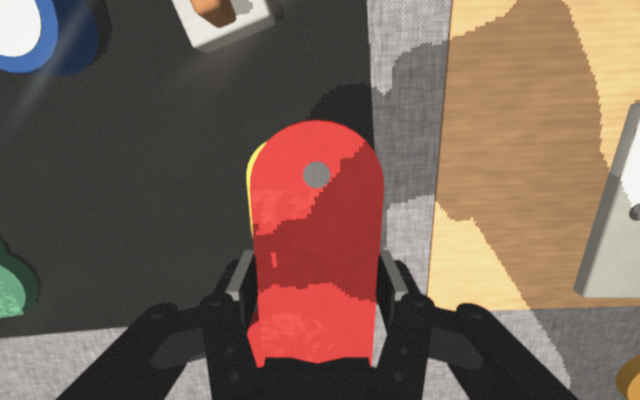

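The pad is lifted and level. Next I'll measure its offset in the hand.

```bash
cat > inhand.py <<'E'
import sys; from pose import *
n,col,ztop,tx,ty,tyaw=sys.argv[1],sys.argv[2],*map(float,sys.argv[3:7])
p,ci=load(n); m=mask(p,col); m[262:]=0; c=max(blobs(m),key=lambda c:cv2.contourArea(c)*(240<c[:,0,0].mean()<400))
W=ray2plane(ci,c[:,0],ztop)[:,:2]*1000
L=(W-[tx,ty])@rot(tyaw)
e=(L[:,0]<L[:,0].max()-32)&(L[:,0]>L[:,0].max()-70)
for s in(1,-1):
    k=e&(s*L[:,1]>20); v=np.polyfit(L[k,0],L[k,1],1); print("side",s,"y",round(L[k,1].mean(),1),"ang",round(np.degrees(np.arctan(v[0])),2))
print("far",L[:,0].max(), "offset x", L[:,0].max()-75)
E
python3 inhand.py d6 red .094 460.9 56.6 -3.6
```

```text
side 1 y 29.2 ang 7.22
side -1 y -27.5 ang -4.92
far 74.48468521662464 offset x -0.5153147833753593
```

```bash
python3 -m inch '[[[0.025,0.737,0.15,0.001],[0.025,0.737,0.15,0.001],[0.025,0.737,0.15,0.001],[0.025,0.737,0.15,0.001],[0.025,0.737,0.15,0.001]]]'
python3 go.py .4566 -.0908 .0015 -3.7
```

```text
t: 9.12
tcp_pos: [0.4574, -0.0892, 0.0484]
eef_rot: [-179.6, -0.8, -3.6]
wrist_force: [0.4, 1.1, -1.6]
gripper_width: 0.686
t 9.12 at [ 0.4574 -0.0892  0.0484] [-179.6   -0.8   -3.6] q7 -96.0
row: [-0.0036  0.0082  0.2345  0.0015]
```

```bash
python3 -m inch '[[[-0.004,0.008,0.1,0.001],[-0.004,0.008,0.2,0.001],[-0.004,0.008,0.235,0.001],[-0.004,0.008,0.235,0.001],[-0.004,0.008,0.235,0.001]]]'
python3 go.py .4566 -.0908 .0015 -3.7; python3 snap.py d7
```

```text
t: 9.75
tcp_pos: [0.4578, -0.0899, 0.0019]
eef_rot: [-179.6, -0.9, -3.6]
wrist_force: [-0.7, -0.2, -1.8]
gripper_width: 0.686
t 9.75 at [ 0.4578 -0.0899  0.0019] [-179.6   -0.9   -3.6] q7 -99.4
row: [-0.0055  0.0048  0.0021  0.0011]
```

View pics/d7.png

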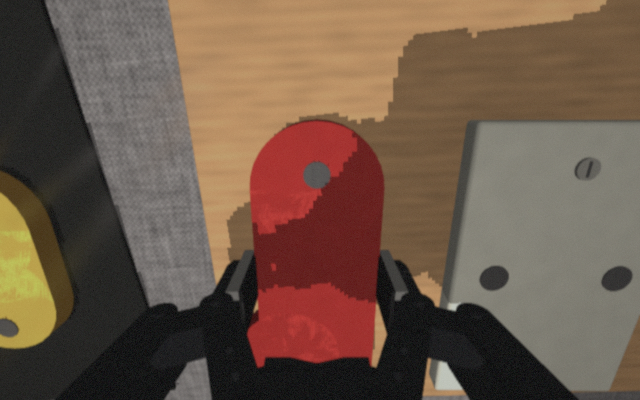

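```bash
cat > gap.py <<'E'
from h import *
p,ci=load("d7")
for r in (150,185,210,230):
    print(r,[tuple(int(v) for v in p[r,c]) for c in range(455,482,3)])
im=cv2.resize(p[100:300,230:500],None,fx=2.9,fy=2.9,interpolation=cv2.INTER_CUBIC); cv2.imwrite("pics/d7z.png",im[:,:,::-1])
E
python3 gap.py
```

```text
150 [(115, 90, 64), (112, 89, 65), (110, 88, 64), (70, 71, 65), (71, 69, 63), (69, 71, 65), (96, 96, 88), (124, 123, 112), (133, 131, 119)]
185 [(110, 86, 62), (75, 72, 64), (68, 66, 62), (73, 73, 66), (95, 94, 87), (121, 120, 109), (138, 136, 126), (139, 138, 127), (138, 136, 125)]
210 [(70, 71, 64), (70, 68, 64), (75, 74, 68), (107, 105, 97), (131, 128, 119), (134, 133, 121), (136, 134, 122), (135, 135, 122), (134, 133, 122)]
230 [(72, 69, 67), (75, 75, 69), (111, 109, 101), (131, 129, 118), (138, 135, 125), (134, 131, 121), (133, 132, 121), (132, 131, 120), (135, 134, 122)]
```

View pics/d7z.png

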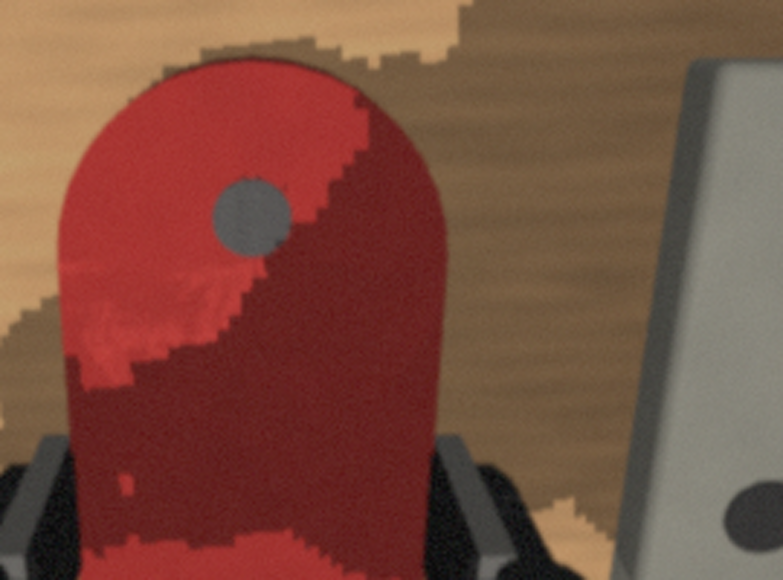

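Run:
```python
from pose import *
p,ci=load("d7")
R=ray2plane(ci,[(383.5,185),(380.5,235),(250,185),(253,230)],.0168)[:,:2]*1000
Wt=ray2plane(ci,[(474,150),(468.5,185),(464,210),(460,230)],.016)[:,:2]*1000
print(R,Wt)
f=np.polyfit(Wt[:,0],Wt[:,1],1); print("white ang",np.degrees(np.arctan(f[0])))
print("gap",(R[:2,1]-np.polyval(f,R[:2,0])))
print(ray2plane(ci,[(480,122),(317,120)],.016)*1000)
```

```text
[[ 502.17385758 -121.28540692]
 [ 478.01266107 -120.03198597]
 [ 505.79419051  -62.44740727]
 [ 484.11157367  -60.95193005]] [[ 515.10007541 -159.7879932 ]
 [ 499.63136362 -158.90738109]
 [ 487.86128166 -157.97822422]
 [ 477.97446154 -157.01198665]]
white ang -4.245515264961093
gap [37.65800839 37.11784389]
[[ 526.64418841 -161.106006     16.        ]
 [ 531.71456004  -93.78554021   16.        ]]
```

```bash
python3 -m inch '[[[-0.006,0.008,0,0.002],[-0.006,0.008,0.01,0.002],[-0.006,0.008,0.01,0.002],[-0.006,0.008,0.01,0.002]]]'
python3 -m inch '[[[0,0,0,0],[0,0,0,0],[0,0,0,0],[0,0,-0.2,0],[0,0,-0.4,0],[0,0,-0.5,0],[0,0,-0.5,0]]]' 0.7 40
python3 snap.py d8; python3 go.py .458 .3465 .1 6.8
```

```text
t: 10.3
tcp_pos: [0.4566, -0.0919, 0.0009]
eef_rot: [-179.6, -0.9, -3.8]
wrist_force: [-7.3, 0.5, 17.6]
gripper_width: 0.687
t: 11.18
tcp_pos: [0.456, -0.0927, 0.102]
eef_rot: [-179.7, -1.0, -3.8]
wrist_force: [0.2, 0.0, -0.3]
gripper_width: 0.846
t 11.22 at [ 0.4552 -0.0926  0.1008] [-179.7   -0.9   -3.8] q7 -92.5
row: [-0.1329 -2.1916  0.0042 -0.1182]
```

View pics/d8.png

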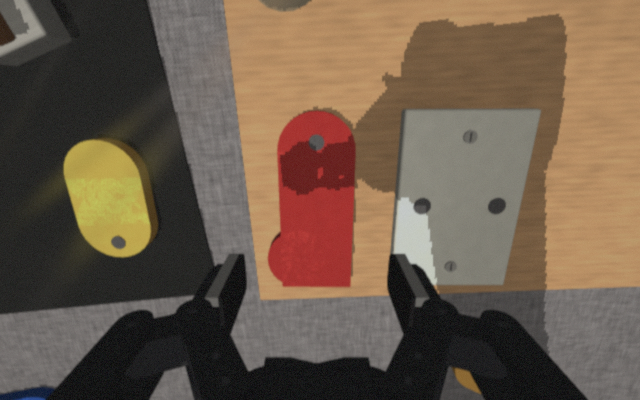

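Run:
```python
from pose import *
p,ci=load("d8")
m=mask(p,"red"); W,_=rect(ci,blobs(m)[0],.016); print("red",padpose(W,1))
h=cv2.cvtColor(p,cv2.COLOR_RGB2HSV)
m=cv2.inRange(h,(0,0,115),(180,55,255)); m[:,:385]=0;m[:,545:]=0;m[289:]=0
c=blobs(m)[0]; cv2.imwrite("pics/d8m.png",m); W,r=rect(ci,c,.016); print(r)
print(cv2.approxPolyDP(cv2.convexHull(c),4,True)[:,0])
```

```text
len 149.53433000837856 width 59.308387948683055
red (array([456.21937786, -90.34492261]), np.float32(-3.707962))
((449.1018371582031, -204.4178466796875), (99.27373504638672, 148.21234130859375), 86.36036682128906)
[[540 110]
 [502 284]
 [433 285]
 [393 253]
 [407 110]]
```

Red sits 114.3 mm left of the pad centre, so about 34.3 mm clear, at yaw −3.7 against −3.65. Next is green.

```bash
python3 -m inch '[[[-0.06,-1,0,-0.05],[-0.06,-1,0,-0.05],[-0.06,-1,0,-0.05],[-0.06,-1,0,-0.05],[-0.06,-1,0,-0.05]]]' 0.76
python3 -m inch '[[[0,-1,0,-0.06],[0,-1,0,-0.06],[0,-1,0,-0.06],[0,-1,0,-0.06],[0,-1,0,-0.06],[0,-1,0,-0.06],[0,-1,0,-0.06]]]'
python3 snap.py e1
python3 - <<'E'
from pose import *
p,ci=load("e1")
m=mask(p,"green"); W,_=rect(ci,blobs(m)[0],.015); print("green",padpose(W,-1))
E
python3 go.py .458 .3465 0 6.8
```

```text
t: 11.85
tcp_pos: [0.456, 0.108, 0.1008]
eef_rot: [-179.7, -0.8, 0.8]
wrist_force: [0.4, -0.9, -0.6]
gripper_width: 0.881
t: 12.72
tcp_pos: [0.4541, 0.3059, 0.1016]
eef_rot: [-179.9, -0.9, 6.0]
wrist_force: [0.5, 0.2, -0.4]
gripper_width: 0.882
len 149.9059298851011 width 59.6577182056414
green (array([458.67428611, 346.81026569]), np.float32(6.9412))
t 12.78 at [0.454  0.3063 0.1017] [-179.9   -0.9    6. ] q7 -138.4
row: [ 0.041  -0.1979  0.5086 -0.0086]
```

View pics/e1.png

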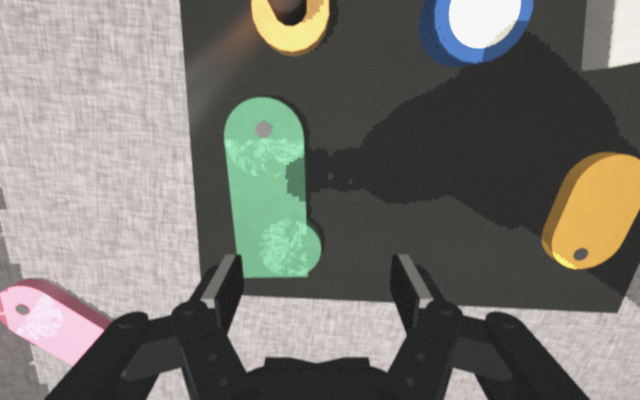

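q7 would come close to its limit here, so I'll use the half-turned grasp.

```bash
python3 -m inch '[[[0.02,-0.2,-0.1,-1],[0.02,-0.2,-0.1,-1],[0.02,-0.2,-0.1,-1],[0.02,-0.2,-0.1,-1],[0.02,-0.2,-0.1,-1],[0.02,-0.2,-0.1,-1],[0.02,-0.2,-0.1,-1],[0.02,-0.2,-0.1,-1],[0.02,-0.2,-0.1,-1]]]' 
python3 go.py .459 .3468 0.08 186.9
```

```text
t: 13.9
tcp_pos: [0.454, 0.3454, 0.1218]
eef_rot: [179.1, -0.1, 96.2]
wrist_force: [-0.1, 0.6, 0.0]
gripper_width: 0.882
t 13.9 at [0.454  0.3454 0.1218] [ 1.791e+02 -1.000e-01  9.620e+01] q7 -59.7
row: [ 0.0043  0.0257  0.2089 -1.008 ]
```

```bash
python3 -m inch '[[[0.004,0.025,0,-1],[0.004,0.025,0,-1],[0.004,0.025,0.2,-1],[0.004,0.025,0.2,-1],[0.004,0.025,0.2,-1],[0.004,0.025,0.2,-1],[0.004,0.025,0.2,-1],[0.004,0.025,0.2,-1],[0.004,0.025,0.2,-1],[0.004,0.025,0.2,-1]]]' 
python3 go.py .459 .3468 -0.0005 186.9; python3 snap.py e2
```

```text
t: 15.15
tcp_pos: [0.4599, 0.3461, 0.0817]
eef_rot: [179.9, 0.9, -173.9]
wrist_force: [0.2, -0.6, 0.7]
gripper_width: 0.881
t 15.15 at [0.4599 0.3461 0.0817] [ 179.9    0.9 -173.9] q7 20.8
row: [ 0.0039  0.0039  0.4112 -0.009 ]
```

View pics/e2.png

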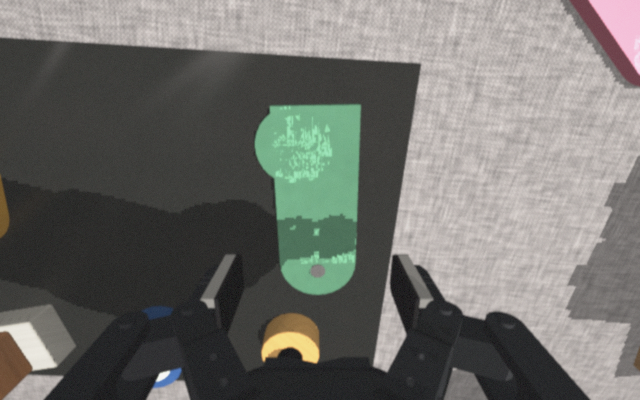

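```bash
python3 -m inch '[[[0.004,0.004,0.25,-0.009],[0.004,0.004,0.41,-0.009],[0.004,0.004,0.41,-0.009],[0.004,0.004,0.41,-0.009],[0.004,0.004,0.41,-0.009]]]' 
python3 go.py .459 .3468 -0.0005 186.9
python3 -m inch '[[[0,0,0.004,0],[0,0,0.004,0],[0,0,0.004,0],[0,0,0.004,0],[0,0,0.004,0],[0,0,0.004,0]]]' -1 40
python3 snap.py e3; python3 go.py .459 .3468 -0.0005 186.9
```

```text
t: 15.82
tcp_pos: [0.4608, 0.3478, 0.0014]
eef_rot: [179.9, 1.0, -173.2]
wrist_force: [0.3, -0.4, -0.1]
gripper_width: 0.877
t 15.82 at [0.4608 0.3478 0.0014] [ 179.9    1.  -173.2] q7 18.6
row: [ 0.0096 -0.0039  0.0094 -0.001 ]
t: 16.58
tcp_pos: [0.4614, 0.3481, 0.0018]
eef_rot: [179.8, 1.1, -173.2]
wrist_force: [-0.6, -2.4, 6.2]
gripper_width: 0.686
t 16.62 at [0.4613 0.3482 0.0018] [ 179.8    1.1 -173.2] q7 18.6
row: [ 0.0124 -0.0055  0.0117 -0.0012]
```

View pics/e3.png

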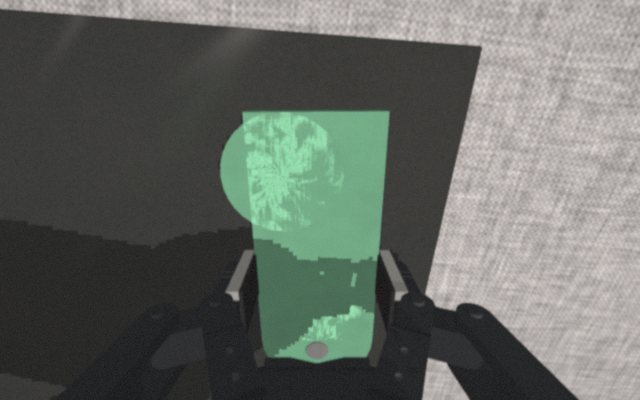

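```bash
python3 - <<'E'
from pose import *
p,ci=load("e3")
P=ray2plane(ci,[(243,111),(390,111),(385,200),(380,245)],.015)[:,:2]*1000; print(P)
L=(P-[461.3,348.2])@rot(6.8); print(L)
E
python3 -m inch '[[[0,0,-0.3,0],[0,0,-0.5,0],[0,0,-0.5,0],[0,-0.4,-0.5,0],[0,-1,-0.5,0],[0,1,-0.5,0]]]' -1 40
python3 go.py .4413 -.3204 .1 176.3
```

```text
[[387.51442681 310.34067236]
 [380.54397734 369.60556142]
 [418.77195562 375.10416678]
 [441.57023116 377.19284764]]
[[-77.74922381 -28.85650183]
 [-77.65344166  30.81681772]
 [-39.04332108  31.75039886]
 [-16.15811173  31.12498061]]
t: 17.38
tcp_pos: [0.4813, 0.2599, 0.0984]
eef_rot: [-179.6, 1.0, -176.0]
wrist_force: [3.2, 2.4, -1.8]
gripper_width: 0.685
t 17.38 at [0.4813 0.2599 0.0984] [-179.6    1.  -176. ] q7 29.6
row: [ 0.4021 -2.8807 -0.0082  0.0856]
```

```bash
python3 -m inch '[[[0.13,-0.96,0,0.03],[0.13,-0.96,0,0.03],[0.13,-0.96,0,0.03],[0.13,-0.96,0,0.03],[0.13,-0.96,0,0.03]]]'
python3 -m inch '[[[0.13,-0.96,0,0.03],[0.13,-0.96,0,0.03],[0.13,-0.96,0,0.03],[0.13,-0.96,0,0.03],[0.13,-0.96,0,0.03]]]'
python3 go.py .4438 -.3206 .05 176.3
```

```text
t: 18.0
tcp_pos: [0.4686, 0.0633, 0.0984]
eef_rot: [-179.5, 0.9, -179.0]
wrist_force: [0.1, 0.6, -0.6]
gripper_width: 0.687
t: 18.62
tcp_pos: [0.446, -0.1283, 0.0993]
eef_rot: [-179.6, 1.0, 178.3]
wrist_force: [-0.0, 0.9, -0.3]
gripper_width: 0.686
t 18.62 at [ 0.446  -0.1283  0.0993] [-179.6    1.   178.3] q7 75.9
row: [-0.0177 -0.9612  0.2465  0.0221]
```

```bash
python3 -m inch '[[[-0.018,-0.96,0.1,0.022],[-0.018,-0.96,0.1,0.022],[-0.018,-0.96,0.25,0.022],[-0.018,-0.96,0.25,0.022],[-0.018,-0.96,0.25,0.022],[-0.018,-0.96,0.25,0.022]]]'
python3 go.py .4438 -.3206 .0025 176.3; python3 snap.py e4
```

```text
t: 19.38
tcp_pos: [0.446, -0.318, 0.0514]
eef_rot: [-179.7, 1.0, 176.5]
wrist_force: [0.0, -0.2, -1.5]
gripper_width: 0.687
t 19.38 at [ 0.446  -0.318   0.0514] [-179.7    1.   176.5] q7 89.1
row: [ 0.0104 -0.0135  0.2445  0.0026]
```

View pics/e4.png

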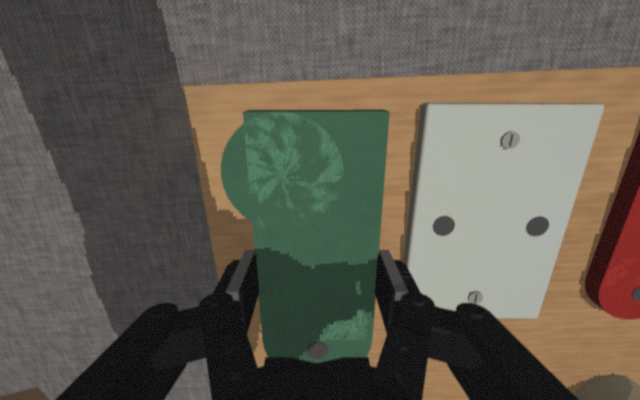

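```bash
python3 -m inch '[[[0.01,-0.013,0.15,0.003],[0.01,-0.013,0.235,0.003],[0.01,-0.013,0.235,0.003],[0.01,-0.013,0.235,0.003],[0.01,-0.013,0.235,0.003]]]'
python3 go.py .4438 -.3206 .0025 176.3; python3 snap.py e5
python3 - <<'E'
import cv2; from h import *
p,_=load("e5"); cv2.imwrite("pics/e5z.png",cv2.resize(p[90:290,220:480],None,fx=2.9,fy=2.9,interpolation=cv2.INTER_CUBIC)[:,:,::-1])
E
```

```text
t: 20.05
tcp_pos: [0.4448, -0.3213, 0.0051]
eef_rot: [-179.6, 1.1, 176.2]
wrist_force: [0.1, -0.3, -0.8]
gripper_width: 0.684
t 20.05 at [ 0.4448 -0.3213  0.0051] [-179.6    1.1  176.2] q7 86.8
row: [ 0.0053  0.0032  0.013  -0.0006]
```

View pics/e5z.png

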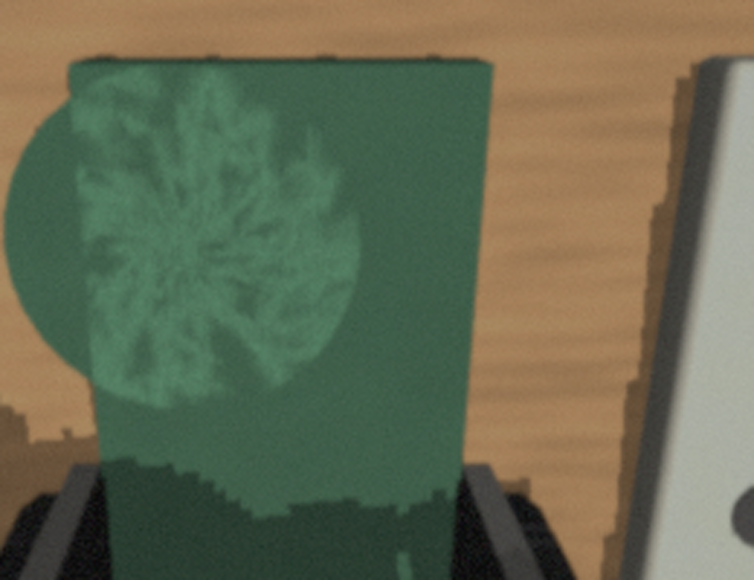

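Run:
```python
from pose import *
p,ci=load("e5")
G=ray2plane(ci,[(389.7,111.7),(381,228),(245,111.7)],.019)[:,:2]*1000
W=ray2plane(ci,[(471,111),(451,241.7)],.016)[:,:2]*1000
print(G,W)
u=rot(-3.7)
print("local green",(G-[449,-205.2])@u,"white",(W-[449,-205.2])@u)
```

```text
[[ 369.29648675 -285.60686792]
 [ 421.05370081 -288.76845907]
 [ 365.41735917 -343.92812424]] [[ 371.50207269 -251.54350374]
 [ 432.0096478  -254.55579544]]
local green [[ -74.34853992  -85.382721  ]
 [ -22.49518287  -85.1977097 ]
 [ -74.45597662 -143.83274262]] white [[-74.34573878 -51.24802632]
 [-13.76989441 -50.34934577]]
```

```bash
python3 -m inch '[[[0,0,0.015,0],[0,0,0.015,0],[0,0,0.015,0],[0,0,0.015,0]]]'
python3 -m inch '[[[0,0,0,0],[0,0,0,0],[0,0,0,0],[0,0,-0.2,0],[0,0,-0.5,0],[0,0,-0.6,0],[0,0,-0.6,0]]]' 0.7 40
python3 snap.py e6
python3 - <<'E'
from pose import *
p,ci=load("e6")
h=cv2.cvtColor(p,cv2.COLOR_RGB2HSV)
m=mask(p,"green"); W,_=rect(ci,blobs(m)[0],.016); print("green",padpose(W,-1))
m=cv2.inRange(h,(0,0,120),(180,55,255)); m[:90]=0
c=[c for c in blobs(m) if c[:,0,0].mean()>330][0]; W,r=rect(ci,c,.016); print(r)
E
python3 go.py .4713 .0776 .12 177.6
```

```text
t: 20.6
tcp_pos: [0.4449, -0.3216, 0.0025]
eef_rot: [-179.6, 1.1, 176.2]
wrist_force: [-2.3, -0.8, 5.7]
gripper_width: 0.686
t: 21.48
tcp_pos: [0.4432, -0.3212, 0.1235]
eef_rot: [-179.5, 1.1, 176.2]
wrist_force: [-0.2, 0.2, -0.7]
gripper_width: 0.848
len 146.18289487944116 width 56.83072642141218
green (array([ 442.76425758, -321.87886672]), np.float32(-3.9581833))
((448.167236328125, -206.27902221679688), (98.60887908935547, 148.3206024169922), 86.26515197753906)
t 21.52 at [ 0.4425 -0.3209  0.1221] [-179.6    1.   176.2] q7 92.6
row: [-0.0119  1.9979  0.0105 -0.0155]
```

View pics/e6.png

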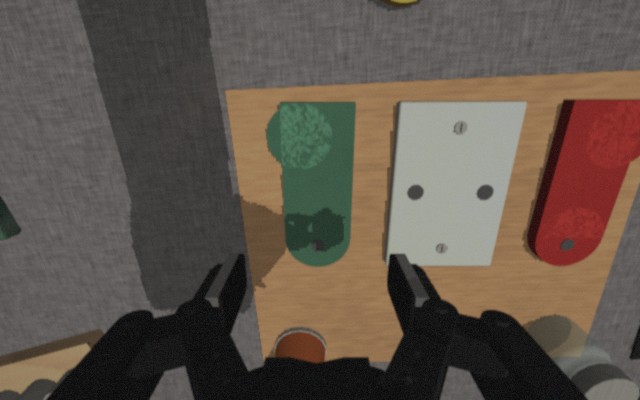

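```bash
python3 -m inch '[[[0,1,0,0],[0,1,0,0],[0,1,0,0],[0,1,0,0],[0,1,0,0]]]' 0.76
python3 -m inch '[[[0,0.99,0.1,-0.015],[0,0.99,0.1,-0.015],[0,0.99,0.1,-0.015],[0,0.99,0.1,-0.015],[0,0.99,0.1,-0.015],[0,0.99,0.1,-0.015]]]'
python3 snap.py f1
python3 - <<'E'
from pose import *
p,ci=load("f1")
m=mask(p,"yellow"); m[262:]=0; c=max(blobs(m),key=lambda c:cv2.contourArea(c)*(240<c[:,0,0].mean()<400)); print("yel",ovalpose(rect(ci,c,.015)[0]),c[:,0].min(0),c[:,0].max(0))
E
python3 go.py .4713 .0776 -.001 177.6
```

```text
t: 22.15
tcp_pos: [0.4552, -0.1213, 0.1198]
eef_rot: [-179.6, 1.0, 176.3]
wrist_force: [0.8, -0.5, -0.3]
gripper_width: 0.879
t: 22.9
tcp_pos: [0.4689, 0.0735, 0.0979]
eef_rot: [-179.5, 0.9, 177.4]
wrist_force: [0.3, 0.4, -0.6]
gripper_width: 0.885
yel (array([461.03100586,  77.25432587]), 177.5568389892578, (60.30085754394531, 81.21228790283203)) [282 143] [359 241]
t 22.95 at [0.4688 0.0736 0.098 ] [-179.5    0.9  177.4] q7 51.9
row: [-0.0115  0.0208  0.495  -0.0022]
```

View pics/f1.png

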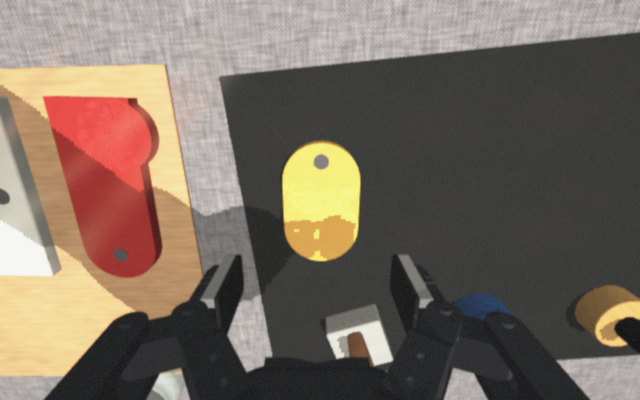

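```bash
python3 -m inch '[[[-0.011,0.02,0.2,-0.001],[-0.011,0.02,0.35,-0.001],[-0.011,0.02,0.495,-0.001],[-0.011,0.02,0.495,-0.001],[-0.011,0.02,0.495,-0.001]]]'
python3 go.py .4713 .0776 -.001 177.6
python3 -m inch '[[[0,0,0.002,0],[0,0,0.002,0],[0,0,0.002,0],[0,0,0.002,0],[0,0,0.002,0],[0,0,0.002,0]]]' -1 40
python3 go.py .4713 .0776 -.001 177.6; python3 snap.py f2
```

```text
t: 23.58
tcp_pos: [0.4734, 0.076, 0.0]
eef_rot: [-179.5, 1.0, 177.4]
wrist_force: [0.9, -0.2, 0.2]
gripper_width: 0.883
t 23.57 at [0.4734 0.076  0.    ] [-179.5    1.   177.4] q7 43.9
row: [ 0.011   0.0076  0.005  -0.0021]
t: 24.32
tcp_pos: [0.4743, 0.0757, 0.001]
eef_rot: [-179.5, 1.1, 177.4]
wrist_force: [-2.6, -0.4, 8.8]
gripper_width: 0.691
t 24.32 at [0.4743 0.0757 0.001 ] [-179.5    1.1  177.4] q7 43.9
row: [ 0.0156  0.0087  0.01   -0.0025]
```

View pics/f2.png

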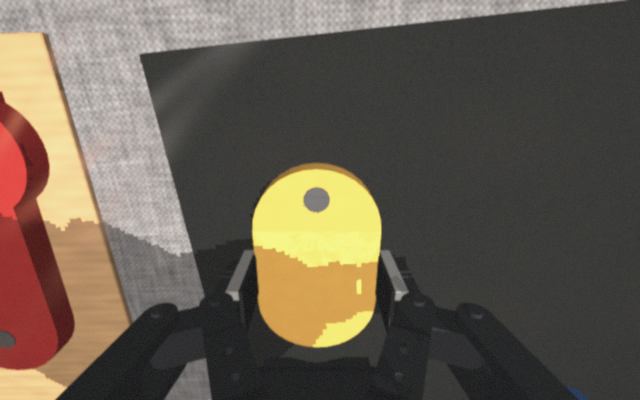

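```bash
python3 - <<'E'
from pose import *
p,ci=load("f2")
P=ray2plane(ci,[(317,168.5),(316,347)],.015)[:,:2]*1000; print(P)
print((P-[474.3,75.7])@rot(-2.6))
E
python3 -m inch '[[[0,0,-0.3,0],[0,0,-0.5,0],[0,-0.3,-0.6,0.2],[0,-0.7,-0.6,0.5],[0,-1,-0.6,0.9],[0,-1,-0.6,0.9],[0,-1,-0.6,0.9],[0,-1,-0.6,0.9],[0,-1,-0.6,0.9],[0,-1,-0.6,0.9],[0,-1,-0.6,0.9]]]' -1 40
python3 go.py .5887 -.2147 .12 86.3
```

```text
[[420.32766092  79.57266805]
 [520.09920681  74.38102972]]
[[-54.09245412   1.42033483]
 [ 45.81189215   0.75997639]]
t: 25.75
tcp_pos: [0.4631, -0.123, 0.1234]
eef_rot: [179.0, 0.7, 96.4]
wrist_force: [0.4, 0.5, 0.5]
gripper_width: 0.687
t 25.75 at [ 0.4631 -0.123   0.1234] [179.    0.7  96.4] q7 5.1
row: [-0.5259  0.5728  0.017   0.1124]
```

```bash
python3 go.py .5884 -.2188 .06 86.3
python3 -m inch '[[[-0.546,0.57,0.1,0.112],[-0.546,0.57,0.15,0.112],[-0.546,0.57,0.3,0.112],[-0.546,0.57,0.3,0.112],[-0.546,0.57,0.3,0.112],[-0.546,0.57,0.3,0.112]]]'
python3 go.py .5884 -.2188 .004 86.3;python3 snap.py f3
```

```text
t 25.75 at [ 0.4631 -0.123   0.1234] [179.    0.7  96.4] q7 5.1
row: [-0.5461  0.569   0.317   0.1124]
t: 26.5
tcp_pos: [0.59, -0.2189, 0.0687]
eef_rot: [178.7, 0.6, 86.4]
wrist_force: [0.2, 0.0, 0.5]
gripper_width: 0.69
t 26.5 at [ 0.59   -0.2189  0.0687] [178.7   0.6  86.4] q7 -7.4
row: [-1.000e-04 -8.000e-03  3.237e-01  1.400e-03]
```

View pics/f3.png

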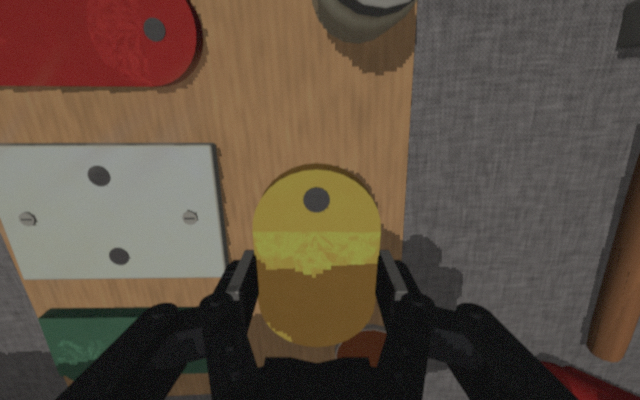

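```bash
python3 -m inch '[[[0,-0.008,0.1,0.001],[0,-0.008,0.2,0.001],[0,-0.008,0.315,0.001],[0,-0.008,0.315,0.001],[0,-0.008,0.315,0.001]]]'
python3 go.py .5884 -.2188 .002 86.3;python3 snap.py f4
python3 - <<'E'
import cv2; from h import *
p,_=load("f4"); cv2.imwrite("pics/f4z.png",cv2.resize(p[100:360,80:400],None,fx=2.3,fy=2.3,interpolation=cv2.INTER_CUBIC)[:,:,::-1])
E
```

```text
t: 27.18
tcp_pos: [0.5895, -0.2195, 0.0051]
eef_rot: [178.8, 0.6, 86.3]
wrist_force: [0.5, -0.2, -0.9]
gripper_width: 0.69
t 27.18 at [ 0.5895 -0.2195  0.0051] [178.8   0.6  86.3] q7 -9.8
row: [ 0.0029 -0.0056  0.0154  0.0003]
```

View pics/f4z.png

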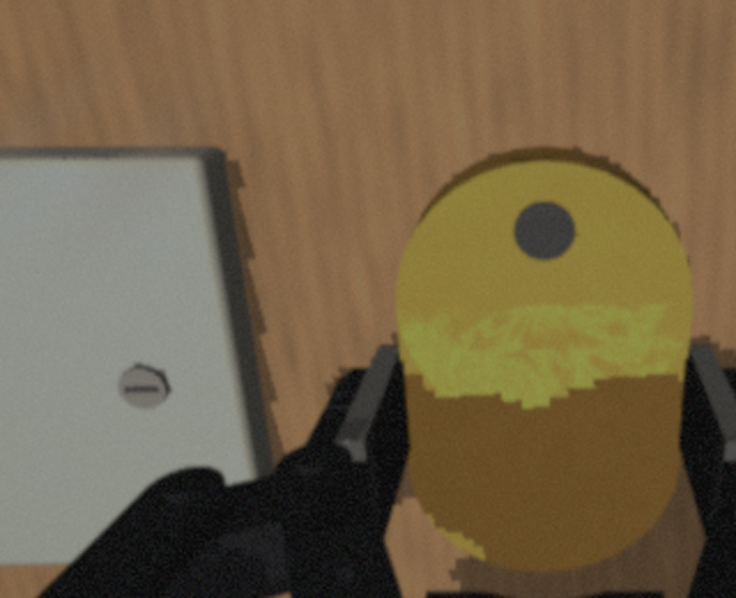

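Run:
```python
from pose import *
p,ci=load("f4")
C=ray2plane(ci,[(252.6,228.3),(254.8,256.5),(317,169.6),(317,348.3),(381,228.3)],.018)[:,:2]*1000
W=ray2plane(ci,[(169.1,169.6),(188.7,308.7),(80,165)],.016)[:,:2]*1000
u=rot(-3.7); o=[448.9,-205.4]
print("crest local",(C-o)@u); print("white local",(W-o)@u)
```

```text
crest local [[111.24530613  21.50707567]
 [111.23569125   6.54231778]
 [141.21612746  49.39949515]
 [141.22939841 -51.19850341]
 [171.28663677  20.91421834]]
white local [[ 76.38004259  49.24877067]
 [ 74.37356014 -25.22045891]
 [ 38.44247584  51.50701754]]
```

```bash
python3 -m inch '[[[0.003,-0.005,0.01,0],[0.003,-0.005,0.018,0],[0.003,-0.005,0.018,0],[0.003,-0.005,0.018,0]]]'
python3 -m inch '[[[0,0,0,0],[0,0,0,0],[0,0,0,0],[0,0,-0.2,0],[0,0,-0.5,0],[0,0,-0.8,0],[0,0,-0.8,0],[0,0,-0.8,0]]]' 0.6 40
python3 snap.py f5; python3 go.py .5837 .33 .2 90
```

```text
t: 27.72
tcp_pos: [0.5888, -0.219, 0.0019]
eef_rot: [178.8, 0.6, 86.3]
wrist_force: [-0.0, 0.0, 0.2]
gripper_width: 0.686
t: 28.72
tcp_pos: [0.5852, -0.2173, 0.1614]
eef_rot: [178.8, 0.6, 86.3]
wrist_force: [-0.7, 0.3, -1.0]
gripper_width: 0.799
t 28.77 at [ 0.5848 -0.2172  0.1606] [178.9   0.6  86.3] q7 -4.4
row: [ 2.7301 -0.1811 -0.1972 -0.0409]
```

View pics/f5.png

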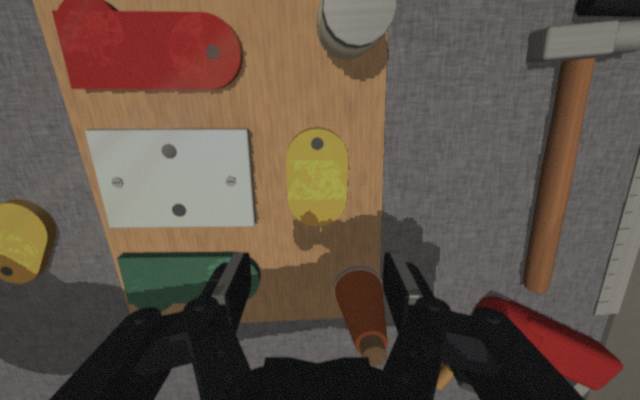

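```bash
python3 go.py .52 .11 .2 12; python3 -m inch '[[[0.83,0.0,-0.2,0.4],[0.83,0.0,-0.2,0.8],[0.83,0.0,-0.2,0.82],[0.83,0.3,-0.2,0.82],[0.83,0.3,-0.2,0.82],[0.83,0.3,-0.2,0.82],[0.83,0.3,-0.2,0.82],[0.83,0.3,-0.2,0.82]]]' 0.2
python3 go.py .52 .11 .2 12
```

```text
t 28.77 at [ 0.5848 -0.2172  0.1606] [178.9   0.6  86.3] q7 -4.4
row: [ 1.6119 -0.4283 -0.1972  0.8257]
t: 29.78
tcp_pos: [0.6539, -0.055, 0.1983]
eef_rot: [179.1, -0.8, 12.6]
wrist_force: [-0.8, -0.7, -0.1]
gripper_width: 0.602
t 29.77 at [ 0.6539 -0.055   0.1983] [179.1  -0.8  12.6] q7 -89.4
row: [-0.4738 -0.951  -0.0085  0.0066]
```

```bash
python3 -m inch '[[[-0.474,-0.951,0,0.006],[-0.474,-0.951,0,0.006],[-0.474,-0.951,0,0.006],[-0.474,-0.951,0,0.006],[-0.474,-0.951,0,0.006],[-0.474,-0.951,0,0.006]]]' 0.2
python3 snap.py g1
```

```text
t: 30.52
tcp_pos: [0.5208, 0.1084, 0.1938]
eef_rot: [179.1, -0.8, 12.0]
wrist_force: [0.3, -0.4, 0.2]
gripper_width: 0.602
```

View pics/g1.png

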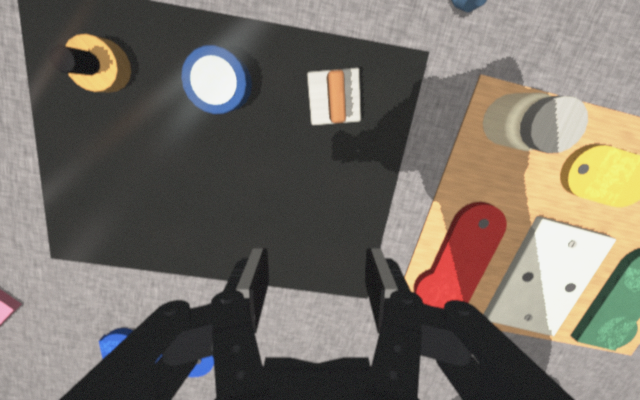

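The square weight is at (335,97) with its wooden grip roughly vertical in the image, and the round weight is at (98,62).

Run:
```python
import cv2; from pose import *
p,ci=load("g1"); im=cv2.resize(p[55:140,290:380],None,fx=7,fy=7,interpolation=cv2.INTER_CUBIC); cv2.imwrite("pics/g1z.png",im[:,:,::-1])
h=cv2.cvtColor(p,cv2.COLOR_RGB2HSV)
m=cv2.inRange(h,(5,110,100),(22,255,255)); m[:60]=0;m[135:]=0;m[:,:300]=0;m[:,370:]=0
c=blobs(m,50)[0]; print(cv2.minAreaRect(c)); print(rect(ci,c,.061)[1])
```

```text
((336.1802062988281, 96.14433288574219), (52.08123016357422, 15.55052661895752), 87.51044464111328)
((606.4130249023438, 108.27920532226562), (42.86781311035156, 13.373513221740723), 16.027984619140625)
```

View pics/g1z.png

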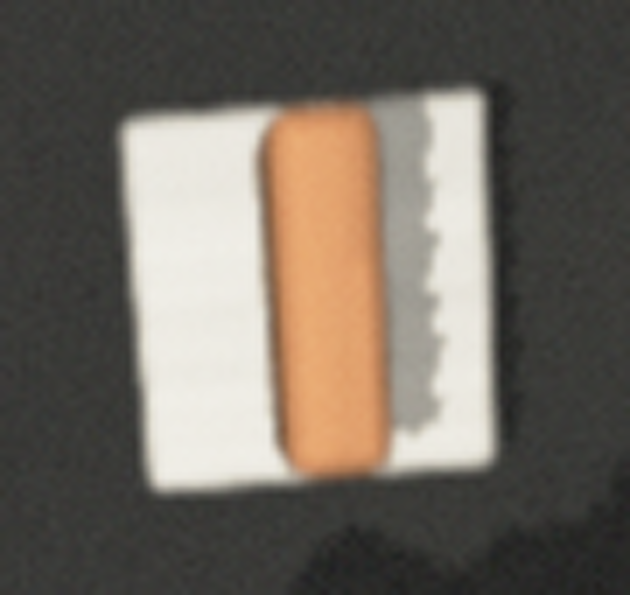

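```bash
python3 go.py .606 .1083 .08 16
python3 -m inch '[[[0.415,0.09,0.15,-0.045],[0.415,0.09,0.35,-0.045],[0.415,0.09,0.57,-0.045],[0.415,0.09,0.57,-0.045],[0.415,0.09,0.57,-0.045]]]' 0.0
python3 go.py .606 .1083 .033 16; python3 snap.py g2
```

```text
t 30.57 at [0.5209 0.1083 0.1939] [179.2  -0.8  12. ] q7 -103.8
row: [ 0.4163  0.0885  0.5693 -0.0446]
t: 31.2
tcp_pos: [0.6086, 0.1065, 0.0829]
eef_rot: [179.1, -0.8, 16.0]
wrist_force: [-0.3, 0.3, -0.1]
gripper_width: 0.499
t 31.2 at [0.6086 0.1065 0.0829] [179.1  -0.8  16. ] q7 -105.4
row: [-9.800e-03 -1.240e-02  2.494e-01  1.000e-04]
```

View pics/g2.png

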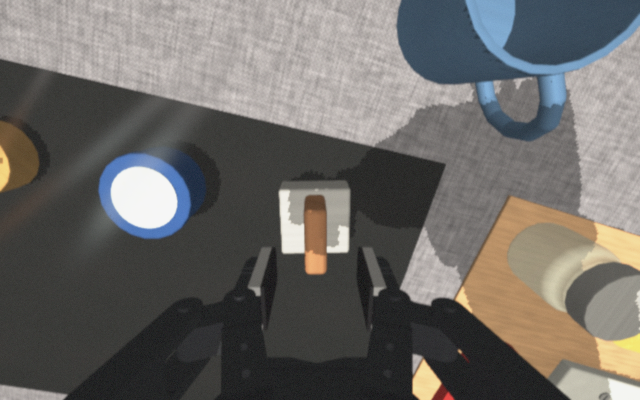

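```bash
python3 -m inch '[[[-0.01,-0.012,0.15,0],[-0.01,-0.012,0.245,0],[-0.01,-0.012,0.245,0],[-0.01,-0.012,0.245,0]]]' 0.0
python3 go.py .606 .1083 .033 16
python3 -m inch '[[[0,0,0,0],[0,0,0,0],[0,0,0,0],[0,0,0,0],[0,0,0,0],[0,0,0,0]]]' -1 60
python3 go.py .606 .1083 .033 16; python3 snap.py g3
```

```text
t: 31.75
tcp_pos: [0.6079, 0.108, 0.0356]
eef_rot: [179.1, -0.9, 16.0]
wrist_force: [1.1, 0.0, 0.5]
gripper_width: 0.502
t 31.75 at [0.6079 0.108  0.0356] [179.1  -0.9  16. ] q7 -107.4
row: [-0.0086 -0.0039  0.0131  0.0001]
t: 32.5
tcp_pos: [0.6086, 0.108, 0.0367]
eef_rot: [179.0, -1.0, 16.0]
wrist_force: [0.9, -1.1, 5.9]
gripper_width: 0.151
t 32.5 at [0.6086 0.108  0.0367] [179.  -1.  16.] q7 -107.4
row: [-0.0122 -0.0052  0.0183 -0.0001]
```

View pics/g3.png

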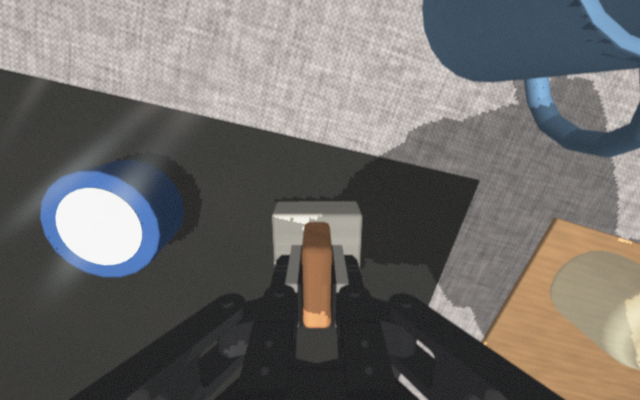

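```bash
python3 -m inch '[[[0,0,-0.3,0],[0,0,-0.5,0],[-0.3,0,-0.5,0.1],[-0.6,0.3,-0.5,0.22],[-0.95,0.75,-0.5,0.22],[-0.95,0.75,-0.5,0.22],[-0.95,0.75,-0.5,0.22],[-0.95,0.75,-0.5,0.22],[-0.95,0.75,-0.5,0.22]]]' -1 60
python3 go.py .4585 -.0908 .08 -3.7; python3 snap.py g4
```

```text
t: 33.67
tcp_pos: [0.4656, -0.0856, 0.1356]
eef_rot: [179.5, -1.3, -3.7]
wrist_force: [0.9, -0.0, -4.0]
gripper_width: 0.152
t 33.67 at [ 0.4656 -0.0856  0.1356] [179.5  -1.3  -3.7] q7 -93.3
row: [-0.0338  0.0282  0.2782  0.0003]
```

View pics/g4.png

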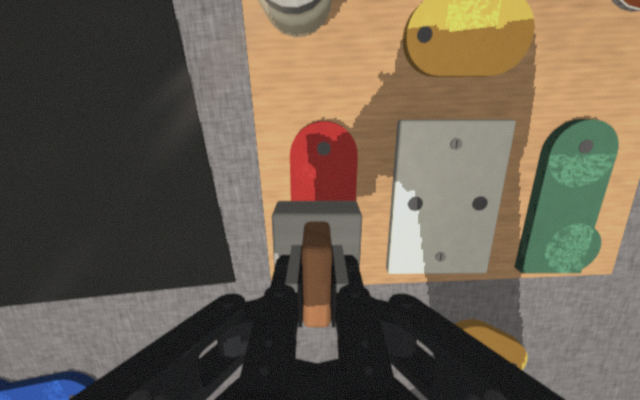

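```bash
python3 -m inch '[[[-0.04,0.028,0.2,0],[-0.04,0.028,0.37,0],[-0.04,0.028,0.37,0],[-0.04,0.028,0.37,0],[-0.04,0.028,0.37,0]]]'
python3 go.py .4585 -.0908 .051 -3.7
```

```text
t: 34.35
tcp_pos: [0.4601, -0.0912, 0.063]
eef_rot: [179.5, -1.4, -3.6]
wrist_force: [-0.2, -0.3, -3.3]
gripper_width: 0.152
t 34.35 at [ 0.4601 -0.0912  0.063 ] [179.5  -1.4  -3.6] q7 -96.9
row: [-0.0081 -0.0017  0.0598  0.0009]
```

```bash
python3 -m inch '[[[-0.01,0,0.03,0],[-0.01,0,0.055,0],[-0.01,0,0.06,0],[-0.01,0,0.064,0],[-0.01,0,0.064,0]]]'
python3 go.py .4585 -.0908 .05 -3.7;python3 snap.py g5
```

```text
t: 34.98
tcp_pos: [0.4585, -0.0913, 0.0501]
eef_rot: [179.5, -1.4, -3.6]
wrist_force: [0.5, 1.3, -3.9]
gripper_width: 0.149
t 34.98 at [ 0.4585 -0.0913  0.0501] [179.5  -1.4  -3.6] q7 -97.8
row: [ 0.     -0.0023  0.0006  0.0009]
```

View pics/g5.png

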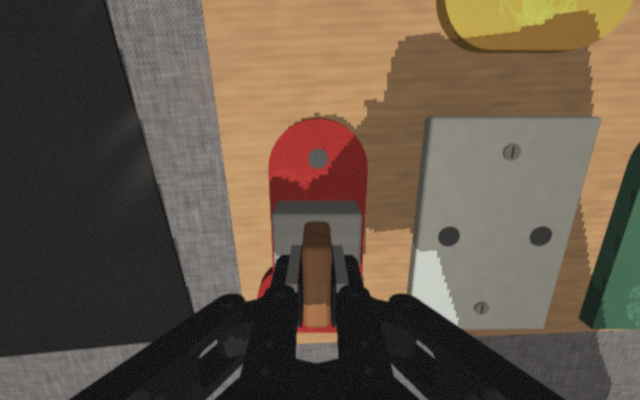

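```bash
python3 -m inch '[[[0,0,0.006,0],[0,0,0.01,0],[0,0,0.01,0]]]'
```

```text
t: 35.4
tcp_pos: [0.4592, -0.0915, 0.0492]
eef_rot: [179.4, -1.5, -3.6]
wrist_force: [-2.9, 0.5, 11.1]
gripper_width: 0.15
```

```bash
python3 -m inch '[[[0,0,0,0],[0,0,0,0],[0,0,0,0],[0,0,-0.1,0],[0,0,-0.3,0],[0,0,-0.6,0],[0,0,-0.6,0],[0,0,-0.6,0]]]' -0.2 60
python3 snap.py g6; python3 go.py .52 .32 .2 0
```

```text
t: 36.4
tcp_pos: [0.456, -0.0903, 0.1689]
eef_rot: [179.4, -1.5, -3.6]
wrist_force: [0.3, 0.4, 0.7]
gripper_width: 0.4
t 36.45 at [ 0.4556 -0.0902  0.1683] [179.4  -1.4  -3.6] q7 -90.1
row: [ 0.1912 -2.0671 -0.1586 -0.0405]
```

View pics/g6.png

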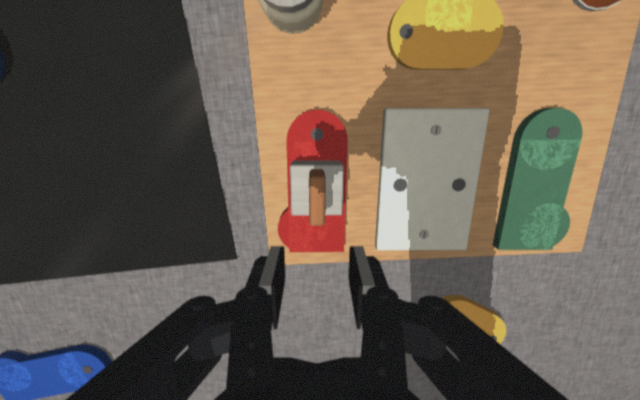

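```bash
python3 -m inch '[[[0.1,-1,-0.16,-0.15],[0.1,-1,-0.16,-0.15],[0.1,-1,-0.16,-0.15],[0.1,-1,-0.16,-0.15],[0.1,-1,-0.16,-0.15]]]' 
python3 -m inch '[[[-0.05,-1,0,-0.17],[-0.05,-1,0,-0.17],[-0.05,-1,0,-0.17],[-0.05,-1,0,-0.17],[-0.05,-1,0,-0.17],[-0.05,-1,0,-0.17],[-0.05,-1,0,-0.17]]]' 
python3 snap.py h1; python3 go.py .5837 .328 .09 25
```

```text
t: 37.08
tcp_pos: [0.4868, 0.1098, 0.1976]
eef_rot: [179.2, -1.1, 10.0]
wrist_force: [0.2, -0.7, 0.3]
gripper_width: 0.397
t: 37.95
tcp_pos: [0.4432, 0.3031, 0.1945]
eef_rot: [178.9, -0.9, 25.2]
wrist_force: [-0.8, 0.0, -0.5]
gripper_width: 0.402
t 38.0 at [0.443  0.3034 0.1946] [178.9  -0.9  25.2] q7 -117.5
row: [0.6888 0.1881 0.5229 0.0021]
```

View pics/h1.png

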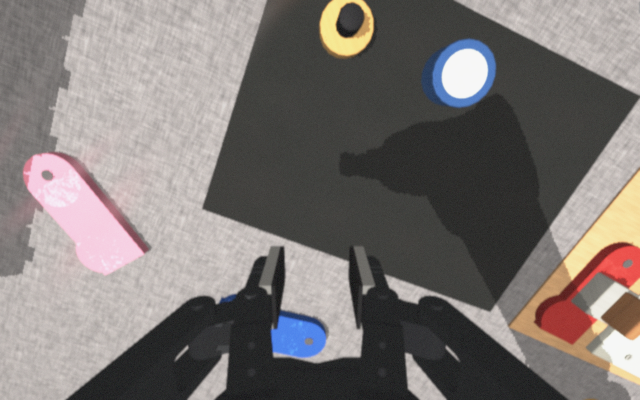

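Run:
```python
from pose import *
p,ci=load("h1")
h=cv2.cvtColor(p,cv2.COLOR_RGB2HSV)
m=cv2.inRange(h,(12,90,80),(30,255,255)); m[70:]=0
c=blobs(m,50)[0]; W,_=rect(ci,c,.027); print(cv2.minEnclosingCircle(W.astype(np.float32)), cv2.fitEllipse(W.astype(np.float32)))
print(ray2plane(ci,[(351,17)],.061)*1000)
```

```text
((586.2808837890625, 337.8616027832031), 26.37970542907715) ((585.9141845703125, 337.93096923828125), (48.582435607910156, 51.186866760253906), 45.96391677856445)
[[587.28007117 338.12940699  61.        ]]
```

```bash
python3 go.py .586 .338 .095 25
python3 -m inch '[[[0.72,0.147,0,0],[0.72,0.147,0.2,0],[0.72,0.147,0.5,0],[0.72,0.147,0.5,0],[0.72,0.147,0.5,0],[0.72,0.147,0.5,0]]]' 0.1
python3 go.py .5862 .338 .036 25; python3 snap.py h2
```

```text
t 38.0 at [0.443  0.3034 0.1946] [178.9  -0.9  25.2] q7 -117.5
row: [0.7205 0.1477 0.4979 0.0021]
t: 38.75
tcp_pos: [0.5881, 0.3377, 0.1003]
eef_rot: [178.9, -1.1, 25.2]
wrist_force: [0.7, 0.2, 0.3]
gripper_width: 0.549
t 38.75 at [0.5881 0.3377 0.1003] [178.9  -1.1  25.2] q7 -118.8
row: [-0.0082 -0.0054  0.3213  0.0024]
```

View pics/h2.png

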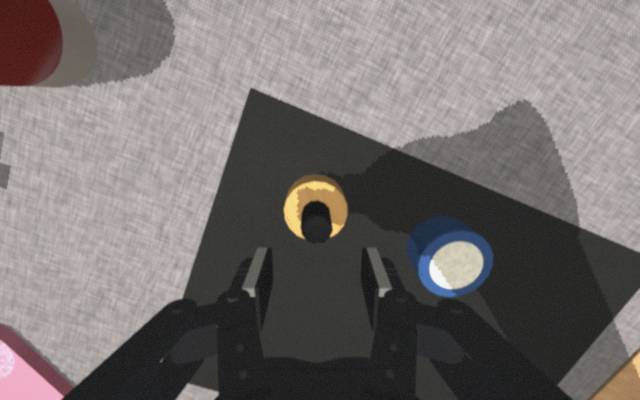

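```bash
python3 -m inch '[[[-0.013,-0.003,0.2,0],[-0.013,-0.003,0.325,0],[-0.013,-0.003,0.325,0],[-0.013,-0.003,0.325,0],[-0.013,-0.003,0.325,0]]]' 0.1
python3 go.py .5862 .338 .036 25
python3 -m inch '[[[0,0,0,0],[0,0,0,0],[0,0,0,0],[0,0,0,0],[0,0,0,0],[0,0,0,0]]]' -1 60
python3 go.py .5862 .338 .036 25; python3 snap.py h3
```

```text
t: 39.42
tcp_pos: [0.5879, 0.337, 0.0367]
eef_rot: [178.9, -1.2, 25.2]
wrist_force: [0.8, 0.0, 0.2]
gripper_width: 0.553
t 39.42 at [0.5879 0.337  0.0367] [178.9  -1.2  25.2] q7 -120.7
row: [-0.0057 -0.008   0.0035  0.0023]
t: 40.17
tcp_pos: [0.5884, 0.3374, 0.0378]
eef_rot: [178.9, -1.3, 25.2]
wrist_force: [-0.7, -1.3, 5.9]
gripper_width: 0.235
t 40.17 at [0.5884 0.3374 0.0378] [178.9  -1.3  25.2] q7 -120.7
row: [-0.0086 -0.0073  0.0091  0.0022]
```

View pics/h3.png

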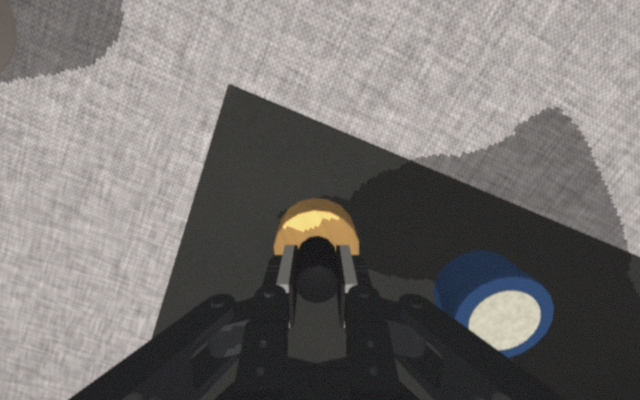

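```bash
python3 -m inch '[[[0,0,-0.3,0],[0,0,-0.58,0],[-0.3,0.3,-0.58,0.1],[-0.6,0.6,-0.58,0.28],[-0.9,0.8,-0.58,0.28],[-0.9,0.8,-0.58,0.28],[-0.9,0.8,-0.58,0.28],[-0.9,0.8,-0.58,0.28],[-0.9,0.8,-0.58,0.28]]]' -1 60
python3 go.py .444 -.3204 .15 -3.7
```

```text
t: 41.35
tcp_pos: [0.4904, 0.1184, 0.1529]
eef_rot: [179.6, -1.6, 0.1]
wrist_force: [-0.2, 1.0, -3.7]
gripper_width: 0.238
t 41.35 at [0.4904 0.1184 0.1529] [ 1.796e+02 -1.600e+00  1.000e-01] q7 -118.4
row: [-0.2366  2.1938  0.0145  0.0424]
```

```bash
python3 -m inch '[[[-0.05,0.9,0,0.02],[-0.05,0.9,0,0.02],[-0.05,0.9,0,0.02],[-0.05,0.9,0,0.02],[-0.05,0.9,0,0.02]]]'
python3 -m inch '[[[-0.1,0.9,0,0.02],[-0.1,0.9,0,0.02],[-0.1,0.9,0,0.02],[-0.1,0.9,0,0.02],[-0.1,0.9,0,0.02]]]'
python3 go.py .444 -.3204 .08 -3.7
```

```text
t: 41.98
tcp_pos: [0.4812, -0.06, 0.1537]
eef_rot: [179.7, -1.6, -1.6]
wrist_force: [0.2, 0.5, -3.7]
gripper_width: 0.231
t: 42.6
tcp_pos: [0.4573, -0.2372, 0.1539]
eef_rot: [179.9, -1.6, -3.2]
wrist_force: [0.0, -0.0, -3.6]
gripper_width: 0.232
t 42.6 at [ 0.4573 -0.2372  0.1539] [179.9  -1.6  -3.2] q7 -76.6
row: [-0.0429  0.4191  0.3693  0.0054]
```

```bash
python3 -m inch '[[[-0.055,0.419,0,0.005],[-0.055,0.419,0.2,0.005],[-0.055,0.419,0.43,0.005],[-0.055,0.419,0.43,0.005],[-0.055,0.419,0.43,0.005],[-0.055,0.419,0.43,0.005]]]'
python3 go.py .444 -.3204 .052 -3.7; python3 snap.py h4
```

```text
t: 43.35
tcp_pos: [0.4456, -0.3206, 0.0701]
eef_rot: [179.8, -1.8, -3.6]
wrist_force: [-0.1, -0.2, -3.3]
gripper_width: 0.239
t 43.35 at [ 0.4456 -0.3206  0.0701] [179.8  -1.8  -3.6] q7 -72.7
row: [-0.0082 -0.0007  0.0903  0.0012]
```

View pics/h4.png

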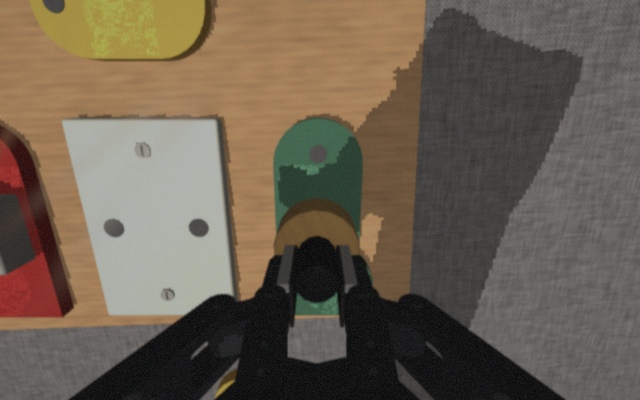

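```bash
python3 -m inch '[[[-0.011,0,0.05,0],[-0.011,0,0.09,0],[-0.011,0,0.095,0],[-0.011,0,0.098,0],[-0.011,0,0.098,0]]]'
```

```text
t: 44.02
tcp_pos: [0.4438, -0.321, 0.0505]
eef_rot: [179.7, -1.8, -3.6]
wrist_force: [-2.1, 0.3, 5.6]
gripper_width: 0.234
```

```bash
python3 -m inch '[[[0,0,0.003,0],[0,0,0.003,0],[0,0,0.003,0],[0,0,-0.1,0],[0,0,-0.3,0],[0,0,-0.6,0],[-0.1,-0.3,-0.9,0],[-0.1,-0.6,-0.9,0],[-0.1,-0.6,-0.9,0],[-0.1,-0.6,-0.9,0]]]' 0.0 60
python3 snap.py k1; python3 snap.py k1t top; python3 snap.py k1s scene
```

```text
t: 45.28
tcp_pos: [0.4261, -0.1984, 0.2296]
eef_rot: [179.7, -1.8, -3.5]
wrist_force: [-0.2, -0.2, 0.1]
gripper_width: 0.497
```

View pics/k1.png

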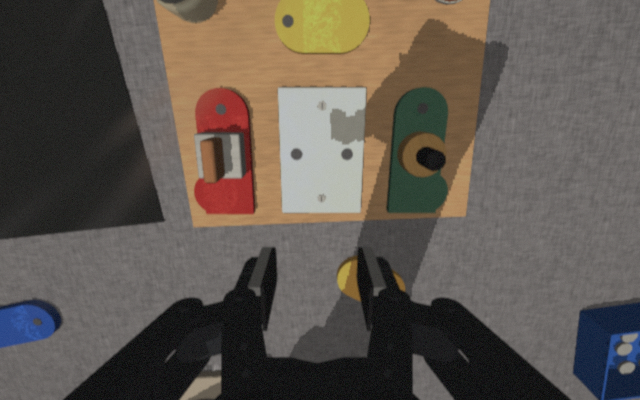

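View pics/k1s.png

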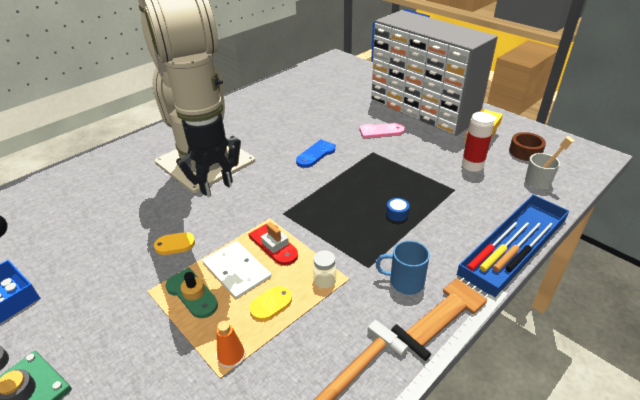

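Both weights stand upright on their pads and nothing else has moved. Last step is a numeric check in this view.

Run:
```python
from pose import *
p,ci=load("k1"); h=cv2.cvtColor(p,cv2.COLOR_RGB2HSV)
u=rot(-3.7)
m=cv2.inRange(h,(0,0,100),(180,50,255)); m[:,:270]=0;m[:,372:]=0;m[:80]=0;m[218:]=0
c=blobs(m)[0]; _,r=rect(ci,c,.016); print("white",r); o=np.array(r[0]); a=r[2]-90
u=rot(a)
def tot(col,lim,s=None):
    m=mask(p,col) if col!="green" else cv2.inRange(h,(60,50,25),(95,255,255))
    M=np.zeros_like(m); x0,y0,x1,y1=lim; M[y0:y1,x0:x1]=m[y0:y1,x0:x1]
    c=np.vstack(blobs(M,60)); return rect(ci,c,.016)[0]
for n,l,s in[("red",(180,75,262,225),1),("green",(380,75,460,225),-1)]:
    W=tot(n,l); c,y=padpose(W,s); print(n,"local",(c-o)@u,"dyaw",y-a)
W=tot("yellow",(260,0,380,70)); c=ovalpose(W); print("yel",(c[0]-o)@u,c[1]-a-90,c[2])
# weights: square block top z=.04, disc z=.04
m=cv2.inRange(h,(0,0,90),(180,60,255)); m2=np.zeros_like(m); m2[128:185,192:246]=m[128:185,192:246]
c=np.vstack(blobs(m2,20)); r=rect(ci,c,.04)[1]; print("sq",(np.array(r[0])-o)@u,r)
m=cv2.inRange(h,(12,90,40),(30,255,255)); m2=np.zeros_like(m); m2[125:185,395:452]=m[125:185,395:452]
c=np.vstack(blobs(m2,20)); W=rect(ci,c,.04)[0]; e=cv2.minEnclosingCircle(W.astype(np.float32)); print("round",(np.array(e[0])-o)@u,e[1])
```

```text
white ((449.4873962402344, -205.45062255859375), (98.94120788574219, 148.17056274414062), 86.34707641601562)
len 148.31389544990316 width nan
red local [ -0.40888809 114.11027437] dyaw -0.29545593
len 145.92665120609644 width 57.505653808646
green local [   2.18845006 -113.87782507] dyaw -0.069000244
yel [1.33906284e+02 5.68237224e-02] 0.12078094482421875 (98.9757080078125, 48.79436111450195)
sq [  1.39511896 114.84723018] ((458.1968688964844, -90.92561340332031), (49.132476806640625, 48.919002532958984), 86.2759017944336)
round [  -1.30974079 -122.40568522] 39.58610916137695
  return _methods._mean(a, axis=axis, dtype=dtype,
  ret = ret.dtype.type(ret / rcount)
```

Run:
```python
from pose import *
p,ci=load("k1"); im=cv2.resize(p[80:225,375:465],None,fx=4,fy=4,interpolation=cv2.INTER_CUBIC); cv2.imwrite("pics/k1z.png",im[:,:,::-1])
```

```text
(no output)
```

View pics/k1z.png

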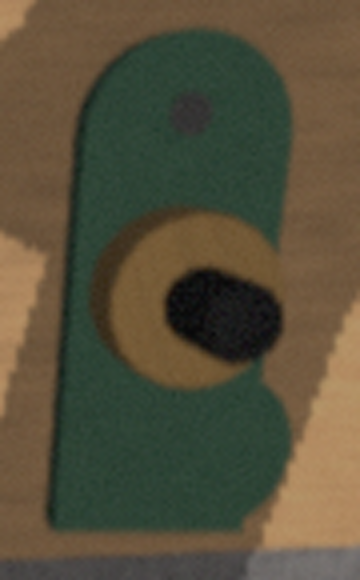

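```bash
python3 - <<'E'
from pose import *
p,ci=load("k1"); o=np.array([449.3,-205.5]); u=rot(-3.65)
print("disc",(ray2plane(ci,[(424.5,154.75)],.040)[:,:2]*1000-o)@u)
print("green far,near,in,in",(ray2plane(ci,[(422.5,87.3),(410,211.7),(395.8,112.5),(389.4,205)],.016)[:,:2]*1000-o)@u)
E
python3 -c "
from station import bot
o=bot.get_obs();print(o['t'],o['tcp_pos'],o['wrist_force'])
print(bot.hand_in())"
```

```text
disc [[   2.42224424 -114.12549534]]
green far,near,in,in [[  74.01590173 -112.48186983]
 [ -73.56068355 -112.30105207]
 [  46.92825641  -84.79558899]
 [ -64.61388024  -85.61893506]]
45.425 [ 0.42553147 -0.20025091  0.22866256] [-0.07595667 -0.20653087 -0.79508846]
the job is handed in; nothing more can be done
None
```

The templates are set out around the white back-pad, both weights are on the arm pads, and I handed the job in at about 45 s. The gripper was clear of everything by then.

| Piece | Position relative to the white pad | Clear gap | Squareness |
|---|---|---|---|
| Red arm pad | left, level within about 0.5 mm, flare near and outwards | about 34 mm | within 0.3° |
| Green arm pad | right, level within about 0.5 mm, flare near and outwards | about 35 mm | within 0.5° |
| Yellow crest | behind, crosswise, centred within about 1 mm | about 35 mm | within 0.2° |

- **Weights:** the square one stands upright about 2 mm from the middle of the red pad. The round one stands upright about 2–3 mm from the middle of the green pad.
- **Left alone:** the tin, cone, jar and look-alikes were not touched and look unmoved in the last pictures.
- **Failed grasp:** the first try on the red pad closed on top of it, with 38 N at the wrist. I lifted off, measured again and gripped lower. The other grasps held first time.
- **Weak last checks:** in the final picture the crest was cut off at the image edge, so only its near side and its centring and angle were checked there. The automatic masks for green and the round weight were also poor, so I read those edges by hand.

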